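# Find a rotor's heavy side and hold it down

## Task

Unlock the rotor on the blue stand: lift off the yellow lock cap and drop it, upright, into the pocket of the stand's foot. The rotor now swings freely; find where its hidden heavy side is, take the red crank grip, crank the rotor on by one whole turn by hand to feel it, and stop with the heavy side straight down. Finish still holding the crank grip there, at rest, and leave the other things on the table alone.

Things in the scene. Friction and masses are not known exactly. Their poses are not given: they have to be found in the camera images.
- stand: Rotor stand, fixed to the table: blue foot 26 mm high (110 mm along x; y from -85 to +185 mm), two aluminium bearing posts to 162 mm, between them a steel disc rotor, 92 mm across, axis level. Origin: on the table below the middle of the rotor. z up; the axle runs along x; -x is the crank side, toward the robot.
- pocket (a point): Centre of the mouth of the rectangular pocket at the +y end of the foot, in its top face, 26 mm above the table. Pocket 53 mm (stand's x) by 37 mm (y), 12 mm deep, open to above.
- cap_center (a point): Centre of the yellow lock cap, a block 46 mm (its x) by 30 mm (its y) by 40 mm high, 0.06 kg, axes parallel to the stand's at the start. A slot 18 mm deep in its underside sits loosely over the upper end of the crank arm and a fixed tab, so that the rotor cannot turn. It lifts straight off; the slot is free after 18 mm. Its underside starts 172 mm above the table.
- lock_cap: The same lock cap; origin at the centre of its underside.
- axle (a point): Point on the axle line, 140 mm above the table, level with the middle of the crank grip's length (105 mm in front of the rotor's middle). The grip circles round it at 35 mm radius in the stand's y-z plane. Axes as the stand's. The arm's tail circles at 50 mm radius, 48 mm nearer the rotor.
- rotor (a joint): Angle of rotor and crank (rad), which turn as one, without end stops. 0 (locked, at the start): the grip is straight below the axle. Grows clockwise as seen from the robot (along the stand's +x): the grip is at y = +35 mm sin, z = -35 mm cos from point axle. It counts on: a whole turn adds or takes 6.28.
- rotor_mid (a point): Centre of the rotor disc. Its hidden heavy side (0.45 kg at 30 mm) lies at another angle to the crank each time and cannot be seen. Unlocked and let go, the rotor swings, damped, until the heavy side is down within about 10 degrees (bearing drag 0.02 N m), in some 2 s. Turned by hand, it pulls with up to 0.13 N m, 4 N at the grip. It never comes to rest with the grip within 0.2 rad of the top.
- crank_grip: Red plastic crank grip, round, 16.5 mm thick, 68 mm long along the stand's x, spinning freely on its pin, so it can be held from above without turning the hand while it is carried round the circle. Origin: its middle. The half at the free end is clear all round.
- heavy_core (a joint): A small part of the hidden weight sits on a spring in the heavy side; this is its travel (m) along the heavy side's radius, outward positive: +0.005 with the heavy side straight down, 0 with it level, -0.005 straight up (cosine in between).
- loupe: Bystander: black loupe, 38 mm across and 30 mm tall, on the right beside the mouse. Origin under its centre. Leave it.
- dial_gauge: Bystander: dial gauge lying flat, 111 x 58 x 21 mm, left of the stand. Origin under its centre. Leave it.
- tape: Bystander: black roll of tape, 64 mm across, 19 mm tall, far right. Origin under its centre. Leave it.
Things that resemble listed ones, but are neither listed nor needed, are in the scene too. There is more than one size of the lock_cap; the job needs the smaller.

How it is judged:
By the outcome, as a careful person would: the job done as asked, in the order asked, and still so for the second after the job is handed in, while the arm keeps its last pose, push and grip.
It also fails if it takes over 56 s, if anything falls off the work surface, if the arm or the gripper's body presses on something with over 40 N, if the wrist force passes 120 N, or if a joint passes its speed limit or range.

## Robot

A 6-joint arm with a two-finger parallel gripper is mounted at the origin on a cart in front of the work surface, level with it; the furniture and walls round the work are solid. World frame = base frame: x ahead of the robot, y to its left, z up, the work surface at z = 0. Lengths are in m, angles in degrees, forces in N, time in s.
With the tool pointing down it reaches from about 0.275 to 0.75 m from the base axis. Payload 10.2 kg.
Tool frame: the origin (TCP) lies between the finger pads; the fingertips stand 8 mm ahead of it and the grasp point (between the pads) lies 11 mm behind it (r.tip_extent is the x of the fingertips in the tool frame, in m); x points along the fingers, z is the direction in which the jaws open and shut, and the axes are right-handed (so a half turn about x gives the same grasp; the last joint's range is limited). The gripper opens to 85 mm and grips with 20 to 120 N. Pads are 22 mm wide; open, the fingers measure 114 mm over their backs; the gripper's body (76 mm by 85 mm) begins 54 mm behind the grasp point. The pads swing forward as they close: fully open they stand 13 mm farther back than shut.
Start: joints at [63.06, 17.928, 85.812, -0, 76.261, -12.8], TCP at [0.128, 0.509, 0.239] pointing down, gripper open.
Joint ranges: [-168.41, 168.41], [-55.51, 124.54], [10.69, 146.95], [-70.63, 250.63], [1, 178], [-165.06, 165.06]. Speed limits (degrees/s): [136.94, 136.94, 172.46, 180, 180, 180].

## Interface

Orientations are given as [roll, pitch, yaw] about the fixed x, y, z axes, in that order (R = Rz(yaw) Ry(pitch) Rx(roll)).
In Python, from station import sense, eyes, r, finder gives the robot as it stands. The module is installed in compiled form; this text tells all that it offers.
- The arm moves only by the shell command python3 -m handwheel 'ROWS' [FORCE]. ROWS is JSON, a list that holds one entry, the list of rows, each a list of 5 numbers: the opening, from 0 (shut) to 1 (fully open), then the shift along the tool's x, y, z in cm, then the turn about the tool's x in rad. In form: [[[hand, tx, ty, tz, turn], ...]]. A call has 1 to 5 rows; each row is the pose to reach, as a shift and turn from the pose commanded when the call began, along the tool's axes at that moment; what a row does not reach only later rows make up. A row lasts 1/12 s, in which the tool goes at most 41.7 mm and 7.16 degrees, less where a joint would pass 70% of its speed; a pose out of reach is approached as far as the arm can. A call with a gripper value outside its range is refused whole. The fingers move at their own pace and stop on an object; FORCE is the grip in N (left out, the last holds). Time passes only in rows, so rows that repeat a pose let the fingers close. It gives the time, the measured TCP pose, the force and the opening at its end, in the units of the state.
- sense(): the state, without advancing time (a new reading comes with each control period).
- eyes.camera(name): name is "scene" or "top"; returns the picture (480x640x3 uint8, red, green, blue); there is no depth.
- eyes.camera_info(name): a dict with "fx", "fy", "cx", "cy" (pixels), "k1" (the pictures are not rectified: a ray, as slopes to the right and down, at radius r is drawn at 1 + k1 r^2 times it, then the intrinsics apply), "rvec" (rotation vector, rad) and "tvec" (3), from world to camera coordinates, as OpenCV has them. Camera axes: x right, y down, z forward; pixel columns grow to the right and rows downward; lengths in m; the calibration is good to about 2 mm. A picture is of the moment at which its call begins. camera_info takes no time and is no camera call.
- r.hand_in(): hands the job in, once; it reports no verdict.
Trained networks look in the newest picture that a camera, given by its name, has taken for a name from the list of things; names that differ only in an ending like _2 or _b are one class to them, and where a whole thing is asked for, a point or a joint stands for the part that bears it (a point fixed in the world has none). Each returns a list of dicts, best first, with "confidence" (0 to 1); they miss things now and then, are a little off and sometimes report something else, mostly with a low value. They report only what shows in the picture. A call takes as long as a camera call. They do not tell look-alikes from the thing itself.
- finder.look_for(camera, query): "at" ([x, y, z] in m, in world coordinates, good to about 4 mm: the middle of the surface that is visible of it).
- finder.silhouettes(camera, query): "pixels" (480x640 bool, what is visible of it).
- finder.spot_point(camera, query): "at" ([x, y, z] in m, in world coordinates, good to about 4 mm: a listed point, or the origin of a listed thing).
The state is a dict: "t": time; "joints": joint angles; "joint_vel": joint speeds; "tau": joint torques, N m; "tool_pos": TCP position; "orientation": TCP orientation; "contact_force": force on the tool from outside, world axes, zero at the start; "torque": the same for the moment, N m; "opening": finger opening in m.
Only numpy, scipy, OpenCV 4.12 (cv2) and the standard library are available. Lean on these libraries where they do the work, as an engineer would, in place of code of your own. Each camera call takes 0.05 s, during which the arm holds its last target.

## Working session

There is one attempt and no reset: what is moved stays moved. The work goes in short steps, Python scripts to look and compute and a shell command to move; the robot and the scene stay as the last step left them, time stands still between calls to the robot, and variables do not carry over. Pictures are saved under pics/ and viewed, and the job is handed in when it is done.

```bash
mkdir -p pics; ls
python3 - <<'E'
from station import sense, eyes, r, finder
import cv2
s=sense();print({k:(v if not hasattr(v,'round') else v) for k,v in s.items()}, r.tip_extent)
for c in("scene","top"):
    im=eyes.camera(c);cv2.imwrite(f"pics/{c}0.png",im[:,:,::-1]);print(c,eyes.camera_info(c))
    for q in("stand","pocket","cap_center","lock_cap","axle","crank_grip","rotor_mid"):
        print(q,[(d["at"],round(d["confidence"],2)) for d in finder.spot_point(c,q)][:3])
print(sense()["t"])
E
```

```text
pics
{'t': 0.0, 'joints': array([ 6.30601513e+01,  1.79585655e+01,  8.58556980e+01, -1.41358956e-04,
        7.62615856e+01, -1.27993040e+01]), 'joint_vel': array([ 0.10480582,  0.04287857,  0.01548235, -0.06997779,  0.05519192,
       -0.05307058]), 'tau': array([-9.43286723e-04, -4.12266970e+01, -2.59747928e+01, -2.65078643e-04,
        4.11869172e-03, -4.58131538e-06]), 'tool_pos': array([0.12814396, 0.50885126, 0.23873183]), 'orientation': array([ 167.30438853,   89.92415072, -116.83612244]), 'contact_force': array([ 0.75803584, -0.08498464, -0.87777766]), 'torque': array([ 0.05575027,  0.00020382, -0.01253319]), 'opening': 0.08563617574275553} 0.008
scene {'fx': 442.0730898988484, 'fy': 442.0730898988484, 'cx': 317.7473950959354, 'cy': 239.21186722090593, 'k1': 0.01359308777736026, 'rvec': array([ 2.22188539, -1.04418957,  0.39209134]), 'tvec': array([-0.30747349,  0.49130971,  0.71267709])}
stand [([0.5443, 0.0167, -0.0015], 0.68)]
pocket [([0.5557, 0.1656, 0.0246], 0.57)]
cap_center [([0.4949, 0.02, 0.1951], 0.75), ([0.5996, 0.4063, 0.0005], 0.24)]
lock_cap [([0.4154, 0.137, 0
[... 197 characters left out ...]
1395], 0.54)]
top {'fx': 444.1443733371478, 'fy': 444.1443733371478, 'cx': 325.59124717944445, 'cy': 244.7927942467162, 'k1': -0.09303060298368196, 'rvec': array([ 2.22061369, -2.18169264,  0.06097717]), 'tvec': array([0.06137665, 0.59985693, 1.25690081])}
stand [([0.5449, 0.0159, -0.0009], 0.93)]
pocket [([0.5579, 0.1655, 0.0256], 0.6)]
cap_center [([0.4137, 0.1379, 0.0257], 0.68), ([0.4953, 0.0233, 0.188], 0.48)]
lock_cap [([0.417, 0.1344, 0.0006], 0.58), ([0.4983, 0.0188, 0.1643], 0.53)]
axle [([0.4379, 0.0251, 0.1418], 0.95)]
crank_grip [([0.4953, 0.0217, 0.1892], 0.73), ([0.7825, -0.2086, -0.0016], 0.51), ([0.4362, 0.0197, 0.1075], 0.45)]
rotor_mid [([0.5462, 0.0109, 0.1417], 0.68)]
0.8
```

View pics/scene0.png

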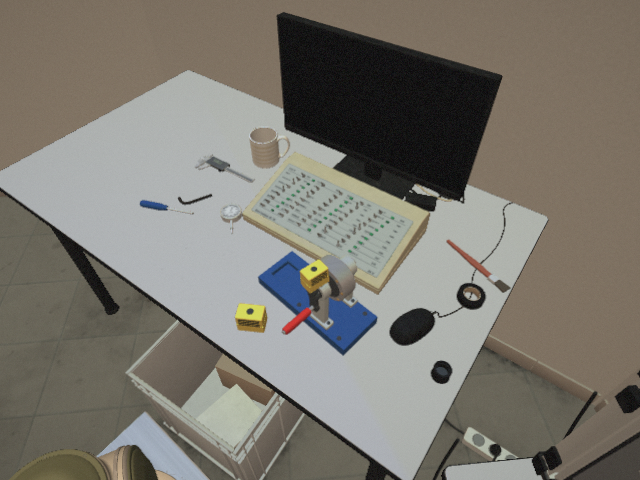

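View pics/top0.png

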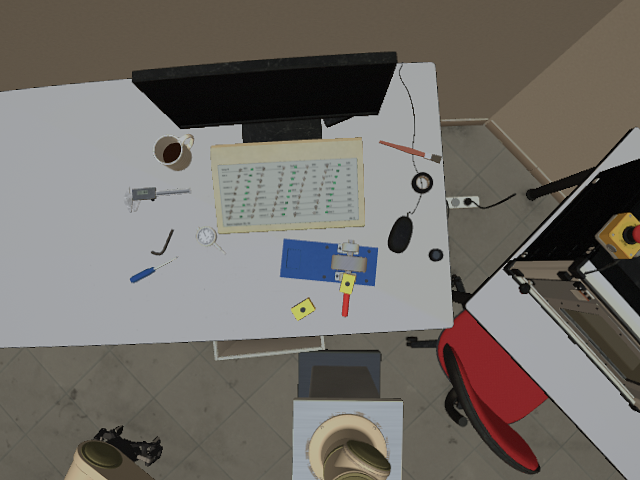

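```bash
cat > h.py <<'E'
import numpy as np,cv2
from station import sense, eyes, r, finder
def proj(c,P):
    i=eyes.camera_info(c);R=cv2.Rodrigues(i["rvec"])[0]
    q=np.atleast_2d(P)@R.T+i["tvec"];s=q[:,:2]/q[:,2:];s=s*(1+i["k1"]*(s**2).sum(1,keepdims=True))
    return s*[i["fx"],i["fy"]]+[i["cx"],i["cy"]]
def st(P,x,y,yaw):
    c,s=np.cos(yaw),np.sin(yaw);P=np.atleast_2d(P);return np.c_[x+c*P[:,0]-s*P[:,1],y+s*P[:,0]+c*P[:,1],P[:,2]]
def shot(c,name,box=None,k=1,pts=None):
    im=eyes.camera(c)[:,:,::-1].copy()
    if box: 
        a,b,w,h=box;im=cv2.resize(im[b:b+h,a:a+w],None,fx=k,fy=k,interpolation=cv2.INTER_CUBIC)
        if pts is not None:
            for p in (pts-[a,b]+.5)*k: cv2.circle(im,tuple(int(round(v)) for v in p),2,(255,0,255),1)
    cv2.imwrite(f"pics/{name}.png",im)
E
python3 - <<'E'
from h import *
from scipy.optimize import minimize
C=np.array([[sx*.055,y,z] for sx in(-1,1) for y in(-.085,.185) for z in(0,.026)])
ms={}
for c in("scene","top"):
    im=eyes.camera(c).astype(int);R,G,B=im[...,0],im[...,1],im[...,2]
    m=((B>R+50)&(B>G+30)).astype(np.uint8)
    n,l,s,_=cv2.connectedComponentsWithStats(m);k=1+np.argmax(s[1:,4]);print(c,s[k])
    m=(l==k).astype(np.uint8); h=cv2.convexHull(cv2.findContours(m,0,2)[0][0]) if 0 else cv2.convexHull(np.argwhere(m)[:,::-1].astype(np.int32))
    ms[c]=h[:,0].astype(float)
# match hull via support function
th=np.linspace(0,2*np.pi,180,endpoint=False);D=np.c_[np.cos(th),np.sin(th)]
def cost(v,cs=("scene","top")):
    e=0
    for c in cs:
        a=(proj(c,st(C,*v))@D.T).max(0);b=(ms[c]@D.T).max(0);e+=np.abs(a-b).mean()
    return e
for cs in(("scene",),("top",),("scene","top")):
    o=minimize(cost,[.545,.016,-.075],args=(cs,),method="Nelder-Mead",options=dict(initial_simplex=np.array([[.545,.016,-.075],[.55,.016,-.075],[.545,.021,-.075],[.545,.016,-.03]])));print(cs,o.x,np.degrees(o.x[2]),o.fun)
v=o.x
P=st([[0,.15,.026],[-.105,0,.14],[-.105,0,.105],[0,0,.14]],*v);print(P)
K=np.array([[sx*.0265,.15+sy*.0185,.026] for sx in(-1,1) for sy in(-1,1)])
shot("scene","a",(240,240,160,120),5,proj("scene",np.r_[st(C,*v),st(K,*v),P]))
shot("top","b",(270,220,130,100),6,proj("top",np.r_[st(C,*v),st(K,*v),P]))
E
```

```text
scene [ 307  298   70   52 1580]
top [ 280  239   67   44 2029]
('scene',) [ 0.56574987  0.00508122 -0.58998568] -33.80368959239225 21.511190648678536
('top',) [ 0.54589802  0.01847202 -0.08690367] -4.979213672661219 11.955166560580448
('scene', 'top') [ 0.55435072  0.02123256 -0.06657777] -3.814624950497525 34.558489199754476
[[0.56433001 0.17090024 0.026     ]
 [0.44958335 0.02821806 0.14      ]
 [0.44958335 0.02821806 0.105     ]
 [0.55435072 0.02123256 0.14      ]]
```

```bash
ls pics
```

```text
a.png
b.png
scene0.png
top0.png
```

View pics/a.png

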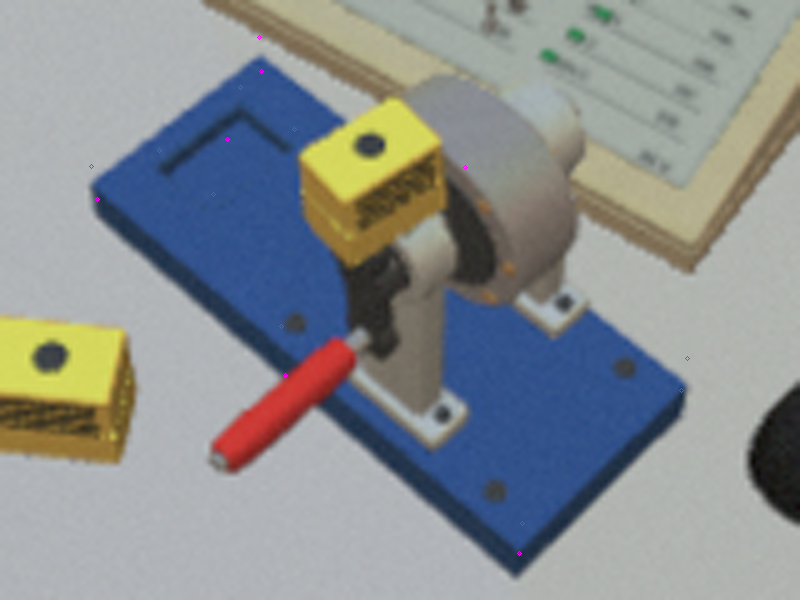

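View pics/b.png

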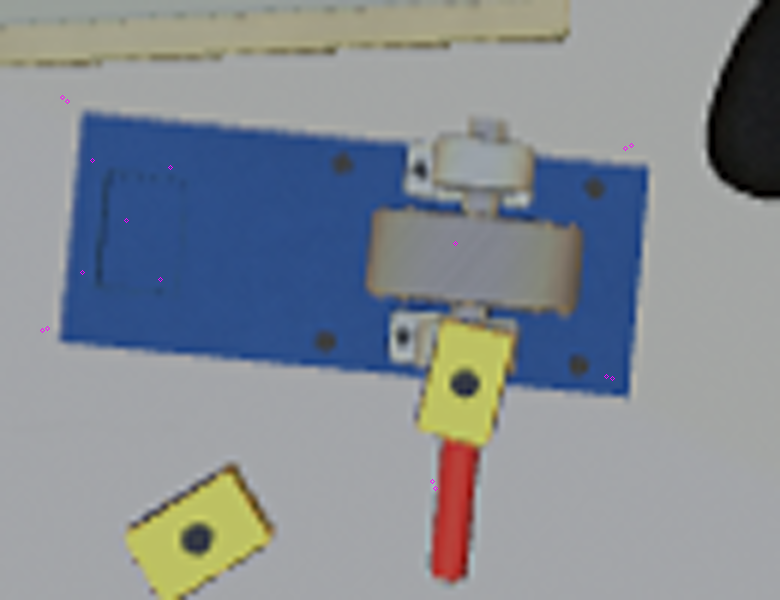

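Run:
```python
from h import *
from scipy.optimize import least_squares
L=np.array([[.055,.185,.026],[-.055,.185,.026],[-.055,-.085,.026],[.055,-.085,.026]])
a=np.array([[262,57],[93,188],[517,553],[687,388]])/5-.5+[240,240]
b=np.array([[83,113],[61,342],[629,397],[648,166]])/6-.5+[270,220]
for cs in(("scene",),("top",),("scene","top")):
    f=lambda v:np.concatenate([(proj(c,st(L,*v))-o).ravel() for c,o in(("scene",a),("top",b)) if c in cs])
    o=least_squares(f,[.545,.016,-.075],x_scale=[.01,.01,.05]);print(cs,o.x,np.degrees(o.x[2]),np.abs(o.fun).mean())
v=o.x
P=st([[0,.15,.026],[-.105,0,.14],[-.105,0,.105],[0,0,.14]],*v);print(P)
print("lockcap local", [(st([[x,0,.212]],*v)).round(4) for x in(-.045,-.05)])
K=np.array([[sx*.0265,.15+sy*.0185,.026] for sx in(-1,1) for sy in(-1,1)])
Q=np.array([[-.05+sx*.023,sy*.015,.212] for sx in(-1,1) for sy in(-1,1)])
X=np.r_[st(L,*v),st(K,*v),P,st(Q,*v)]
shot("scene","a2",(240,240,160,120),5,proj("scene",X))
shot("top","b2",(270,220,130,100),6,proj("top",X))
```

```text
('scene',) [ 0.54331009  0.01271799 -0.08166394] -4.678998896170981 0.24650061227136177
('top',) [ 0.54596711  0.01243759 -0.07667162] -4.392960156514904 0.19732156688996483
('scene', 'top') [ 0.54441628  0.01269448 -0.07992648] -4.5794500064080506 0.3691001199418835
[[0.55639249 0.16221562 0.026     ]
 [0.43975148 0.02107783 0.14      ]
 [0.43975148 0.02107783 0.105     ]
 [0.54441628 0.01269448 0.14      ]]
lockcap local [array([[0.4996, 0.0163, 0.212 ]]), array([[0.4946, 0.0167, 0.212 ]])]
```

View pics/a2.png

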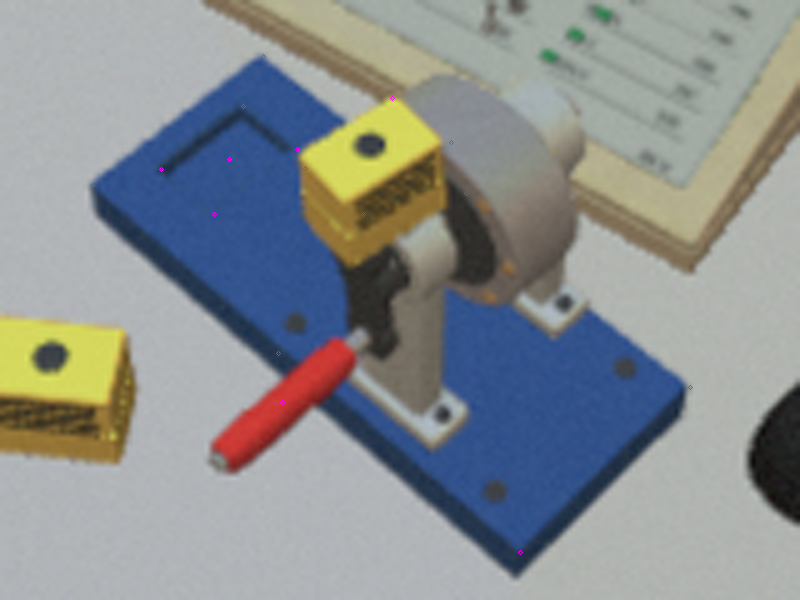

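View pics/b2.png

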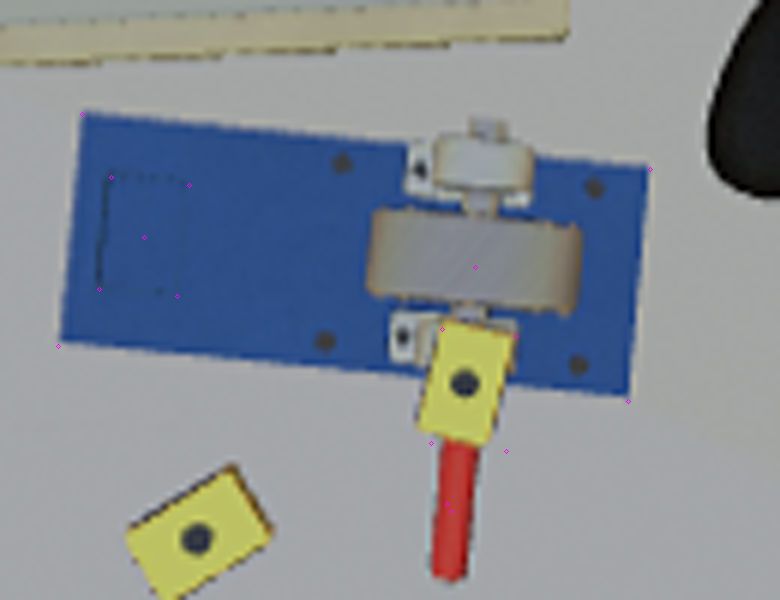

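Run:
```python
from h import *
from scipy.optimize import least_squares
L=np.array([[.023,.015,0],[.023,-.015,0],[-.023,-.015,0],[-.023,.015,0]])
a=np.array([[393,98],[443,144],[352,208],[301,157]])/5-.5+[240,240]
b=np.array([[441,318],[515,332],[490,445],[417,429]])/6-.5+[270,220]
for cs in(("scene",),("top",),("scene","top")):
  for fz in (0,1):
    f=lambda v:np.concatenate([(proj(c,st(L,*v[:3])+[0,0,.212+fz*v[3]])-o).ravel() for c,o in(("scene",a),("top",b)) if c in cs])
    o=least_squares(f,[.5,.016,-.075,0],x_scale=[.01,.01,.05,.01]);print(cs,o.x,np.degrees(o.x[2]),np.abs(o.fun).mean())
s=sense();print(s["tool_pos"],s["orientation"])
from scipy.spatial.transform import Rotation as T
print(T.from_euler("xyz",s["orientation"],degrees=True).as_matrix().round(3))
```

```text
('scene',) [ 0.49464017  0.01929294 -0.17151488  0.        ] -9.827078543135542 0.3559138420089951
('scene',) [ 0.51001213  0.03256488 -0.17526042 -0.02643503] -10.041682283088038 0.11034399368762848
('top',) [ 0.49808831  0.01998551 -0.19526215  0.        ] -11.187697379103158 0.07395904999905412
('top',) [ 0.49811409  0.02002489 -0.19526287  0.00068634] -11.187738132828558 0.07300869207801952
('scene', 'top') [ 0.49617482  0.01977188 -0.18164911  0.        ] -10.407727125473073 0.5238817128589197
('scene', 'top') [ 0.49723895  0.02065582 -0.18223845 -0.00377401] -10.441493974269253 0.3220201075689424
[0.12827958 0.50909532 0.23929743] [ 5.3771871  89.99952352 81.23494521]
[[ 0.    -0.97   0.244]
 [ 0.     0.244  0.97 ]
 [-1.     0.     0.   ]]
```

```bash
cat >> h.py <<'E'
from scipy.spatial.transform import Rotation as T
V=(.5444,.0127,-.0799)
def to(p,yaw=None):
    s=sense();R=T.from_euler("xyz",s["orientation"],degrees=True).as_matrix()
    z=R[:,2];y0=np.degrees(np.arctan2(-z[0],z[1]));
    out=(R.T@(np.array(p)-s["tool_pos"])*100).round(2)
    print("t",round(s["t"],2),"pos",s["tool_pos"].round(4),"yaw",y0.round(2),"F",s["contact_force"].round(1),"M",s["torque"].round(2),"op",round(s["opening"],4))
    print(" shift cm",out,"" if yaw is None else "turn %.3f"%np.radians((y0-yaw+90)%180-90))
E
python3 -c "
from h import *
to([.497,.020,.245],-9.5)"
python3 -m handwheel '[[[1,-0.2,-47.7,-38.4,0],[1,-0.6,-47.7,-38.4,0],[1,-0.6,-47.7,-38.4,-0.08],[1,-0.6,-47.7,-38.4,-0.08],[1,-0.6,-47.7,-38.4,-0.08]]]' 30
python3 -c "
from h import *
to([.497,.020,.245],-9.5)"
```

```text
t 1.1 pos [0.1283 0.5091 0.2393] yaw -14.14 F [ 0.8 -1.  -0.1] M [-0.01  0.03  0.05] op 0.0855
 shift cm [ -0.57 -47.7  -38.42] turn -0.081
t: 1.52
tool_pos: [0.2543, 0.3412, 0.2413]
orientation: [-45.3, 90.0, 35.2]
contact_force: [0.4, 1.4, 0.4]
opening: 0.0853
t 1.52 pos [0.2543 0.3412 0.2413] yaw -9.5 F [0.4 1.4 0.4] M [-0.    0.   -0.02] op 0.0853
 shift cm [ -0.37 -29.24 -27.67] turn -0.000
```

```bash
python3 -m handwheel '[[[1,-0.4,-29.2,-27.7,0],[1,-0.4,-29.2,-27.7,0],[1,-0.4,-29.2,-27.7,0],[1,-0.4,-29.2,-27.7,0],[1,-0.4,-29.2,-27.7,0]]]' >/dev/null
python3 -c "
from h import *
to([.497,.020,.245],-9.5)"
```

```text
t 1.93 pos [0.3798 0.1744 0.2436] yaw -9.57 F [ 0.7  1.9 -0. ] M [ 0.07 -0.05 -0.03] op 0.0854
 shift cm [ -0.14 -14.12 -13.27] turn -0.001
```

```bash
python3 -m handwheel '[[[1,-0.1,-14.1,-13.3,0],[1,-0.1,-14.1,-13.3,0],[1,-0.1,-14.1,-13.3,0],[1,-0.1,-14.1,-13.3,0],[1,-0.1,-14.1,-13.3,0]]]' >/dev/null
python3 -c "
from h import *
to([.497,.020,.181],-9.5)
shot('scene','c',(240,200,160,120),5);shot('top','c2',(270,220,130,100),6)"
```

```text
t 2.35 pos [0.4975 0.0186 0.2441] yaw -9.68 F [ 1.2  0.8 -0.2] M [ 0.01 -0.02 -0.02] op 0.0853
 shift cm [6.31 0.07 0.14] turn -0.003
```

View pics/c.png

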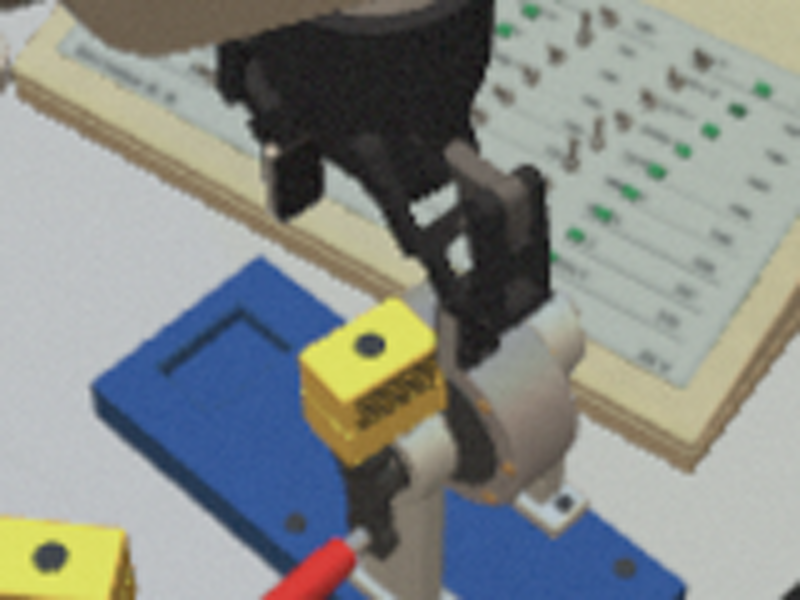

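The cap (crop 370,380) sits between the two open fingers (left 290,180; right 500,260). I'll go down and close.

```bash
python3 -m handwheel '[[[1,2,0.1,0.1,0],[1,4.3,0.1,0.1,0],[1,6.3,0.1,0.1,0],[1,6.3,0.1,0.1,0],[1,6.3,0.1,0.1,0]]]' 
python3 -m handwheel '[[[0,0,0,0,0],[0,0,0,0,0],[0,0,0,0,0],[0,0,0,0,0],[0,0,0,0,0]]]' 30
python3 -c "
from h import *
to([.497,.020,.181],-9.5)
shot('scene','d',(240,200,160,120),5)"
```

```text
t: 2.87
tool_pos: [0.4947, 0.0234, 0.1813]
orientation: [86.4, 89.9, 166.9]
contact_force: [0.3, 0.8, 0.5]
opening: 0.0853
t: 3.28
tool_pos: [0.4952, 0.0201, 0.1825]
orientation: [-167.0, 89.6, -86.5]
contact_force: [-1.0, -11.2, 2.6]
opening: 0.03
t 3.28 pos [0.4952 0.0201 0.1825] yaw -9.52 F [ -1.  -11.2   2.6] M [-1.85  0.14 -0.03] op 0.03
 shift cm [ 0.15 -0.18  0.02] turn -0.000
```

View pics/d.png

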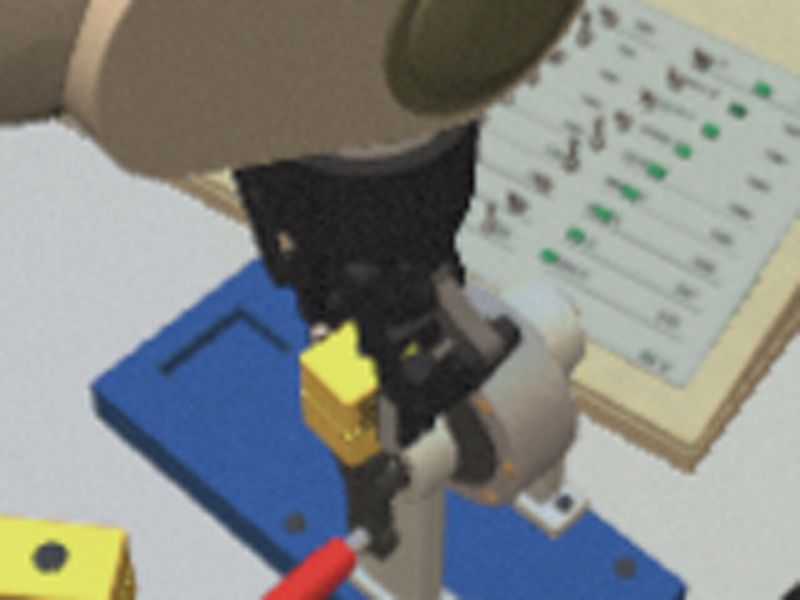

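```bash
python3 -m handwheel '[[[0,-0.5,0,-0.2,0],[0,-1.5,0,-0.2,0],[0,-3,0,-0.2,0],[0,-5,0,-0.2,0],[0,-6,0,-0.2,0]]]' 40
python3 -c "
from h import *
to([.5564,.1622,.242],-4.6)
shot('scene','e',(240,200,160,120),5)"
```

```text
t: 3.75
tool_pos: [0.4954, 0.0211, 0.2439]
orientation: [-84.2, 89.8, -3.8]
contact_force: [-0.0, -0.1, -0.2]
opening: 0.0297
t 3.75 pos [0.4954 0.0211 0.2439] yaw -9.55 F [-0.  -0.1 -0.2] M [ 0.01 -0.01  0.03] op 0.0297
 shift cm [ 0.21 -3.68 14.93] turn -0.086
```

View pics/e.png

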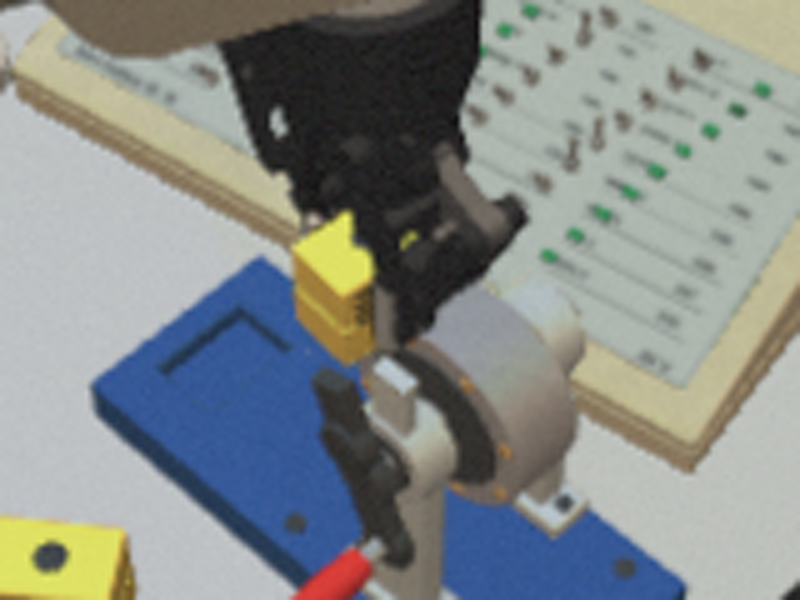

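```bash
python3 -m handwheel '[[[0,0,-1,4,-0.04],[0,0,-2,8,-0.086],[0,0,-3,12,-0.086],[0,0,-3.6,14.9,-0.086],[0,0,-3.6,14.9,-0.086]]]' 40 >/dev/null
python3 -m handwheel '[[[0,4,0,0,0],[0,8,0,0,0],[0,12,0,0,0],[0,15.5,0,0,0],[0,15.5,0,0,0]]]' 40 
python3 -c "
from h import *
to([.5550,.1622,.042],-4.6)
K=np.array([[sx*.0265,.15+sy*.0185,.026] for sx in(-1,1) for sy in(-1,1)])
shot('scene','f',(240,200,160,120),5,proj('scene',st(K,*V)));shot('top','f2',(270,220,130,100),6,proj('top',st(K,*V)))"
```

```text
t: 4.63
tool_pos: [0.5511, 0.1613, 0.0795]
orientation: [98.9, 89.3, -175.7]
contact_force: [-0.4, 0.3, -1.0]
opening: 0.0302
t 4.63 pos [0.5511 0.1613 0.0795] yaw -4.64 F [-0.4  0.3 -1. ] M [-0.02  0.08  0.01] op 0.0302
 shift cm [ 3.74 -0.43  0.13] turn -0.001
```

View pics/f.png

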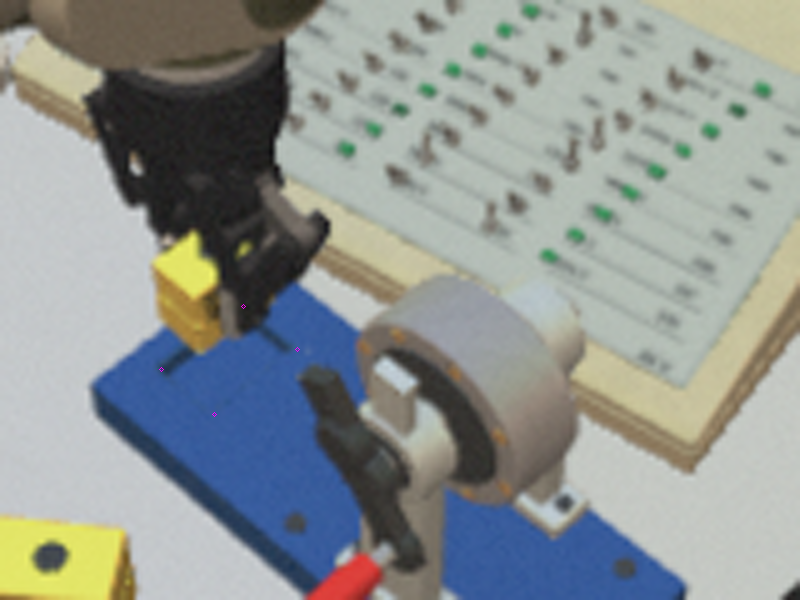

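View pics/f2.png

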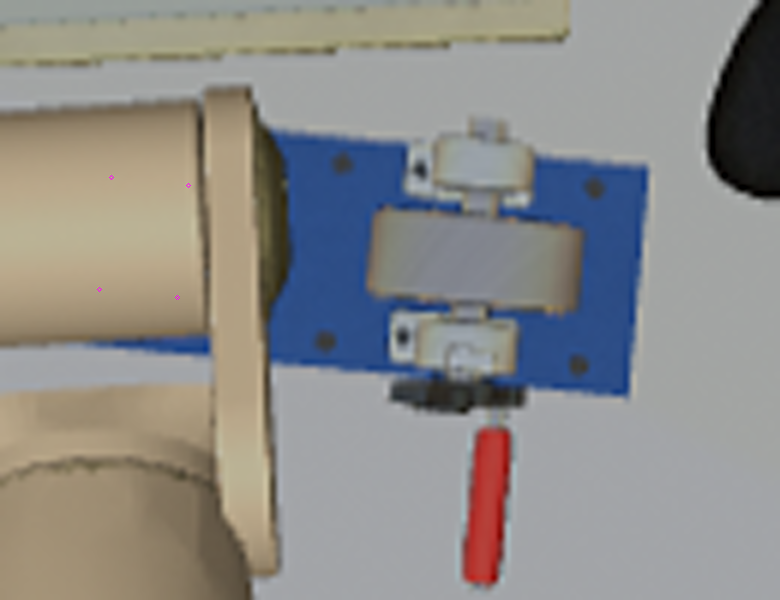

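```bash
python3 -m handwheel '[[[0,1.7,-0.4,0.1,0],[0,3.4,-0.4,0.1,0],[0,3.4,-0.4,0.1,0]]]' 40 
python3 -c "
from h import *
to([.5550,.1622,.037],-4.6)
s=sense();p=s['tool_pos']
C=np.array([[sx*.023,sy*.015,z] for sx in(-1,1) for sy in(-1,1) for z in(-.0105,.0295)])
K=np.array([[sx*.0265,.15+sy*.0185,.026] for sx in(-1,1) for sy in(-1,1)])
X=st(C,p[0]+.0015,p[1],-.08)+[0,0,p[2]]
shot('scene','g',(240,210,80,60),10,proj('scene',np.r_[X,st(K,*V)]))"
```

```text
t: 4.98
tool_pos: [0.5592, 0.1624, 0.0525]
orientation: [80.7, 90.0, 166.1]
contact_force: [0.9, -0.0, -0.5]
opening: 0.0296
t 4.98 pos [0.5592 0.1624 0.0525] yaw -4.64 F [ 0.9 -0.  -0.5] M [0.01 0.   0.02] op 0.0296
 shift cm [ 1.55  0.41 -0.06] turn -0.001
```

View pics/g.png

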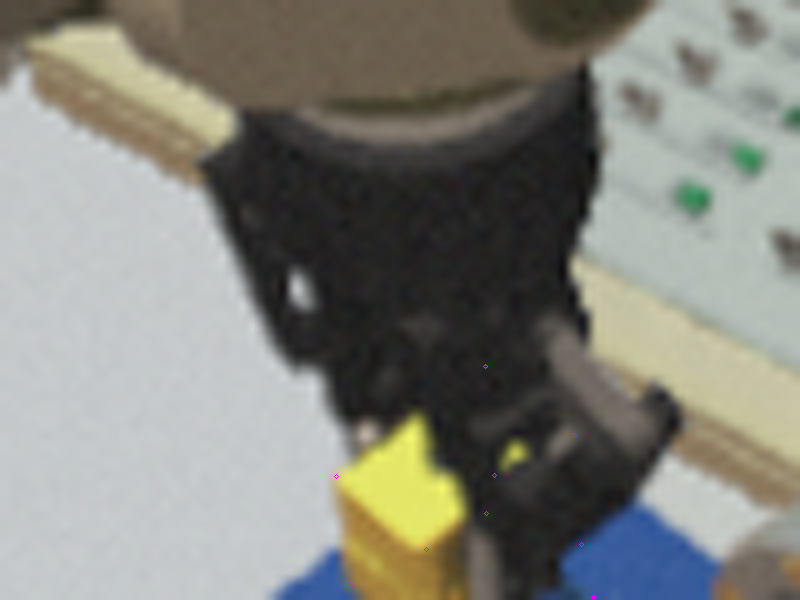

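```bash
python3 -m handwheel '[[[0,0,0.3,0,0],[0,0,0.3,0,0],[0,0,0.3,0,0]]]' 40 
python3 -c "
from h import *
to([.5550,.1622,.037],-4.6)
s=sense();p=s['tool_pos']
C=np.array([[sx*.023,sy*.015,z] for sx in(-1,1) for sy in(-1,1) for z in(-.0105,.0295)])
K=np.array([[sx*.0265,.15+sy*.0185,.026] for sx in(-1,1) for sy in(-1,1)])
X=st(C,p[0]+.0015,p[1],-.08)+[0,0,p[2]]
shot('scene','g2',(240,230,80,60),10,proj('scene',np.r_[X,st(K,*V)]))"
```

```text
t: 5.28
tool_pos: [0.5567, 0.1629, 0.0539]
orientation: [-80.6, 89.9, 4.8]
contact_force: [0.0, 0.0, -0.5]
opening: 0.0299
t 5.28 pos [0.5567 0.1629 0.0539] yaw -4.62 F [ 0.   0.  -0.5] M [-0.03 -0.02 -0.01] op 0.0299
 shift cm [ 1.69  0.16 -0.08] turn -0.000
```

View pics/g2.png

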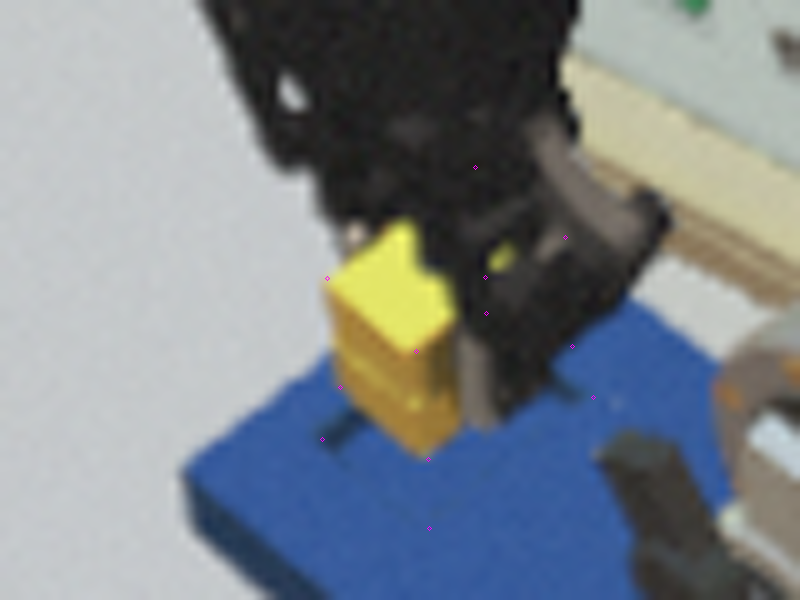

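```bash
python3 -m handwheel '[[[0,0.6,0.15,-0.07,0],[0,1.2,0.15,-0.07,0],[0,1.7,0.15,-0.07,0],[0,1.9,0.15,-0.07,0],[0,1.9,0.15,-0.07,0]]]' 40 
python3 -c "
from h import *
to([.5550,.1622,.037],-4.6)"
```

```text
t: 5.75
tool_pos: [0.5542, 0.1622, 0.0337]
orientation: [113.2, 89.9, -161.4]
contact_force: [-5.0, -1.3, 9.7]
opening: 0.0304
t 5.75 pos [0.5542 0.1622 0.0337] yaw -4.62 F [-5.  -1.3  9.7] M [-0.35  0.87 -0.07] op 0.0304
 shift cm [-0.33 -0.07  0.01] turn -0.000
```

```bash
python3 -c "
from h import *
s=sense();p=s['tool_pos']
C=np.array([[sx*.023,sy*.015,z] for sx in(-1,1) for sy in(-1,1) for z in(-.0105,.0295)])
K=np.array([[sx*.0265,.15+sy*.0185,.026] for sx in(-1,1) for sy in(-1,1)])
X=st(C,p[0]+.0015,p[1],-.08)+[0,0,p[2]]
shot('scene','g3',(240,230,80,60),10,proj('scene',np.r_[X,st(K,*V)]));to([.5550,.1622,.037],-4.6)"
```

```text
t 5.8 pos [0.5542 0.1622 0.0336] yaw -4.62 F [-4.6 -1.  10.5] M [-0.34  0.91 -0.09] op 0.0299
 shift cm [-0.34 -0.08  0.01] turn -0.000
```

View pics/g3.png

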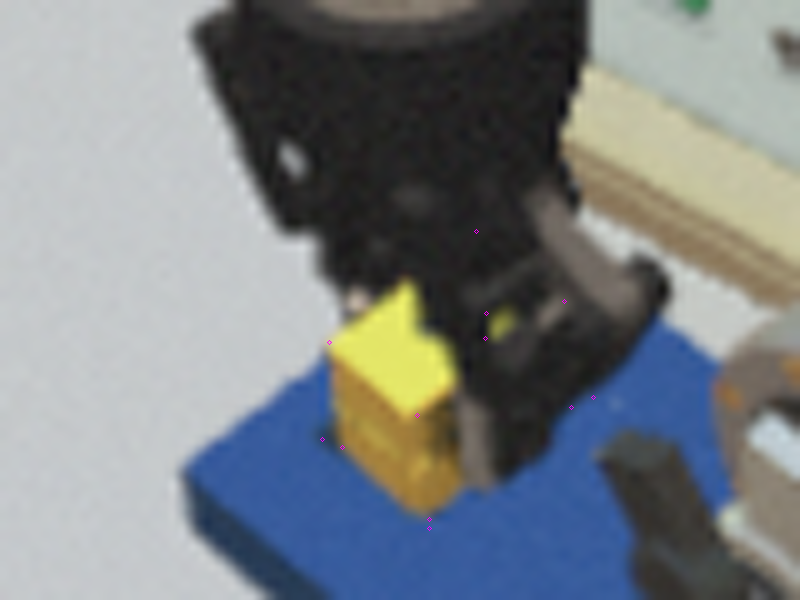

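```bash
python3 -m handwheel '[[[0,-0.1,0.1,0,0],[0.3,-0.1,0.1,0,0],[0.6,-0.1,0.1,0,0],[0.6,-0.1,0.1,0,0],[0.6,-0.1,0.1,0,0]]]' 
python3 -c "
from h import *
shot('scene','g4',(240,230,80,60),10);to([.5550,.1622,.037],-4.6)"
```

```text
t: 6.22
tool_pos: [0.5535, 0.1623, 0.034]
orientation: [98.2, 90.0, -176.4]
contact_force: [0.9, -0.1, 0.2]
opening: 0.0514
t 6.27 pos [0.5535 0.1623 0.034 ] yaw -4.63 F [-0.3  0.7  0.4] M [-0.03 -0.03 -0.07] op 0.0513
 shift cm [-0.3  -0.15  0.01] turn -0.001
```

View pics/g4.png

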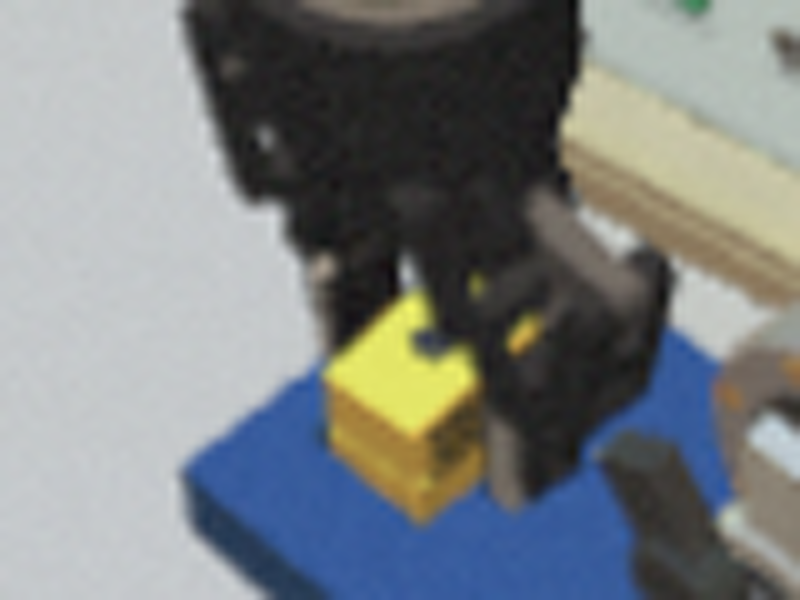

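```bash
python3 -m handwheel '[[[0.8,0,0,0,0],[1,-1,0,0,0],[1,-4,0,0,0],[1,-8,0,0,0],[1,-12,0,0,0]]]' 
python3 -m handwheel '[[[1,-4,5,0,0],[1,-7,9,0,0],[1,-7,13,0,0],[1,-7,17,0,0],[1,-7,20,0,0]]]'
python3 -c "
from h import *
K=np.array([[sx*.0265,.15+sy*.0185,.026] for sx in(-1,1) for sy in(-1,1)])
C=np.array([[sx*.023,.15+sy*.015,z] for sx in(-1,1) for sy in(-1,1) for z in(.014,.054)])
X=np.r_[st(K,*V),st(C,*V)]
shot('scene','i',(240,230,160,120),5,proj('scene',X));shot('top','i2',(270,220,130,100),6,proj('top',X));to([.5550,.1622,.037],-4.6)"
```

```text
t: 6.68
tool_pos: [0.553, 0.1623, 0.1561]
orientation: [99.4, 89.9, -175.2]
contact_force: [1.4, 0.3, 0.1]
opening: 0.0856
t: 7.1
tool_pos: [0.3638, 0.1775, 0.2251]
orientation: [-75.8, 89.8, 9.5]
contact_force: [0.8, 0.7, 0.8]
opening: 0.0852
t 7.2 pos [0.3609 0.178  0.2247] yaw -4.51 F [ 1.   0.3 -0.1] M [ 0.01 -0.02  0.06] op 0.0853
 shift cm [ 18.77 -19.48  -0.05] turn 0.002
```

View pics/i.png

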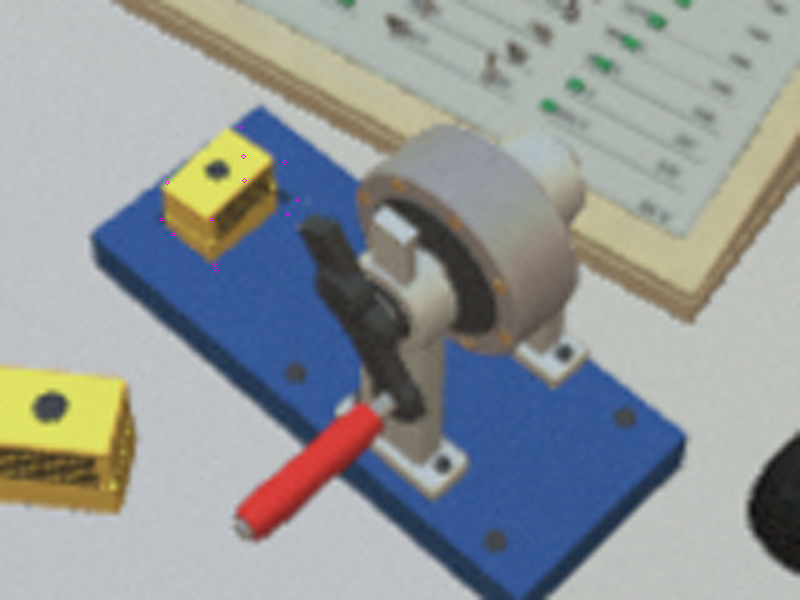

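View pics/i2.png

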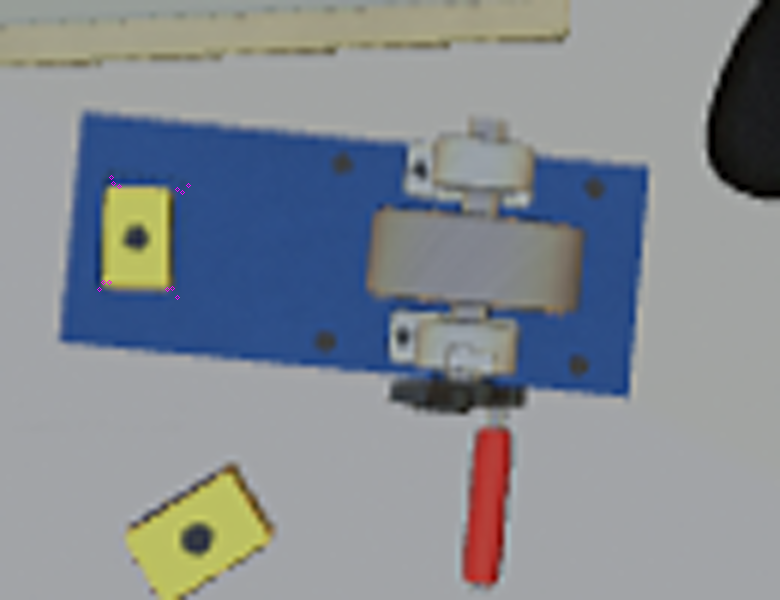

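Run:
```python
from h import *
for c in("scene","top"):
    shot(c,c+"_g")
    d=finder.spot_point(c,"crank_grip");
    for e in d[:2]:
        p=np.array(e["at"])-[V[0],V[1],0];cc,s=np.cos(V[2]),np.sin(V[2]);l=[cc*p[0]+s*p[1],-s*p[0]+cc*p[1],p[2]]
        print(c,e["at"],e["confidence"],np.round(l,4),"th",np.arctan2(l[1],.14-l[2]))
    im=eyes.camera(c).astype(int);m=((im[...,0]>im[...,1]+70)&(im[...,0]>im[...,2]+70)).astype(np.uint8)
    box=np.zeros_like(m);box[260:360,270:380]=1;m*=box
    ys,xs=np.nonzero(m);print("red centroid",xs.mean(),ys.mean(),len(xs))
    for th in np.arange(-1.2,0.3,.15):
        P=st([[-.105+a,.035*np.sin(th),.14-.035*np.cos(th)] for a in(-.034,0,.034)],*V)
        print(round(th,2),proj(c,P).round(1).tolist())
print(sense()["t"])
```

```text
scene [0.436, 0.0017, 0.1144] 0.79 [-0.1072 -0.0196  0.1144] th -0.6538412703594578
scene [0.6017, 0.4026, 0.0001] 0.41 [2.600e-02 3.932e-01 1.000e-04] th 1.2289887994001019
red centroid 301.6156862745098 323.39607843137253 255
-1.2 [[294.3, 335.6], [307.3, 324.0], [319.8, 312.9]]
-1.05 [[293.5, 336.1], [306.5, 324.6], [319.0, 313.6]]
-0.9 [[292.6, 336.3], [305.5, 324.9], [317.9, 313.9]]
-0.75 [[291.3, 336.1], [304.2, 324.8], [316.6, 313.8]]
-0.6 [[289.9, 335.7], [302.8, 324.3], [315.2, 313.5]]
-0.45 [[288.4, 334.9], [301.2, 323.6], [313.5, 312.8]]
-0.3 [[286.7, 333.8], [299.5, 322.6], [311.8, 311.9]]
-0.15 [[284.9, 332.4], [297.7, 321.3], [310.0, 310.6]]
-0.0 [[283.1, 330.8], [295.8, 319.8], [308.1, 309.2]]
0.15 [[281.2, 329.1], [294.0, 318.1], [306.3, 307.5]]
top [0.4333, 0.0035, 0.1128] 0.6 [-0.11   -0.018   0.1128] th -0.585574687235664
top [0.5557, 0.1642, 0.033] 0.33 [-0.0008  0.1519  0.033 ] th 0.9571738029972228
red centroid 350.7517730496454 304.0425531914894 141
-1.2 [[355.7, 318.5], [357.0, 305.4], [358.2, 292.4]]
-1.05 [[354.7, 318.2], [356.0, 305.2], [357.2, 292.2]]
-0.9 [[353.5, 317.9], [354.7, 304.9], [356.0, 292.0]]
-0.75 [[352.0, 317.6], [353.3, 304.7], [354.5, 291.8]]
-0.6 [[350.4, 317.3], [351.6, 304.4], [352.9, 291.6]]
-0.45 [[348.6, 317.0], [349.9, 304.2], [351.1, 291.3]]
-0.3 [[346.7, 316.8], [348.0, 303.9], [349.2, 291.1]]
-0.15 [[344.8, 316.5], [346.0, 303.7], [347.3, 290.9]]
-0.0 [[342.8, 316.3], [344.1, 303.5], [345.3, 290.7]]
0.15 [[340.9, 316.2], [342.1, 303.3], [343.3, 290.5]]
7.5
```

Run:
```python
from h import *
from scipy.optimize import brentq, minimize_scalar
def cen(im,c):
    im=im.astype(int);m=((im[...,0]>im[...,1]+70)&(im[...,0]>im[...,2]+70)).astype(np.uint8)
    m[:260]=0;m[360:]=0;m[:,:270]=0;m[:,380:]=0
    n,l,s,ct=cv2.connectedComponentsWithStats(m);k=1+np.argmax(s[1:,4]);return ct[k],s[k,4]
for c in("scene","top"):
    a,na=cen(cv2.imread(f"pics/{c}0.png")[:,:,::-1],c);b,nb=cen(cv2.imread(f"pics/{c}_g.png")[:,:,::-1],c)
    f=lambda th:proj(c,st([[-.105,.035*np.sin(th),.14-.035*np.cos(th)]],*V))[0]
    print(c,a,na,b,nb,a-f(0))
    for w in(0,1):
      o=minimize_scalar(lambda th:np.sum((f(th)-(f(0)-a)*w-b)**2),bounds=(-1.2,.5),method="bounded");print(o.x,o.fun)
for th in(-.45,-.5):
  print(th,st([[-.124,.035*np.sin(th),.14-.035*np.cos(th)]],*V))
s=sense();to(st([[-.124,.035*np.sin(-.46),.190]],*V)[0],-4.58)
```

```text
scene [296.68333333 320.0625    ] 240 [301.60392157 323.44705882] 255 [0.86438033 0.25335219]
-0.47367802037871515 0.12067562140759187
-0.40306953980259164 0.02646092562944356
top [345.056 304.536] 125 [350.75177305 304.04255319] 141 [0.99293268 1.0212327 ]
-0.5202376521002227 0.06437043917617066
-0.4290269383833703 1.2812608765976128
-0.45 [[0.41958051 0.00742184 0.10848435]]
-0.5 [[0.41945631 0.0058707  0.10928461]]
t 7.5 pos [0.3663 0.1774 0.2237] yaw -4.67 F [ 0.3  0.3 -0.4] M [-0.02 -0.04  0.02] op 0.0853
 shift cm [  3.37  -6.69 -16.54] turn -0.001
```

```bash
python3 -m handwheel '[[[1,0,-2,-4,0],[1,0,-4,-8,0],[1,0,-6.7,-12,0],[1,0,-6.7,-15,0],[1,0,-6.7,-16.4,0]]]' >/dev/null
python3 -m handwheel '[[[1,2,0,0,0],[1,3.4,0,0,0],[1,3.4,0,0,0],[1,3.4,0,0,0],[1,3.4,0,0,0]]]' >/dev/null
python3 - <<'E'
from h import *
th=-.42;p=st([[-.124,.035*np.sin(th),.14-.035*np.cos(th)]],*V)[0];print(p)
to(p+[0,0,-.012],-4.58)
shot("scene","j",(240,230,160,120),5)
to(p+[0,0,-.012],-4.58)
E
```

```text
[0.41965651 0.00837098 0.10804189]
t 8.33 pos [0.4196 0.0085 0.1903] yaw -4.62 F [-0.7  0.3 -0.1] M [0.04 0.   0.01] op 0.0855
 shift cm [ 9.43  0.   -0.01] turn -0.001
t 8.38 pos [0.4196 0.0086 0.1905] yaw -4.61 F [-0.5  0.7 -0.6] M [ 0.07 -0.04 -0.01] op 0.0854
 shift cm [ 9.44  0.01 -0.02] turn -0.001
```

View pics/j.png

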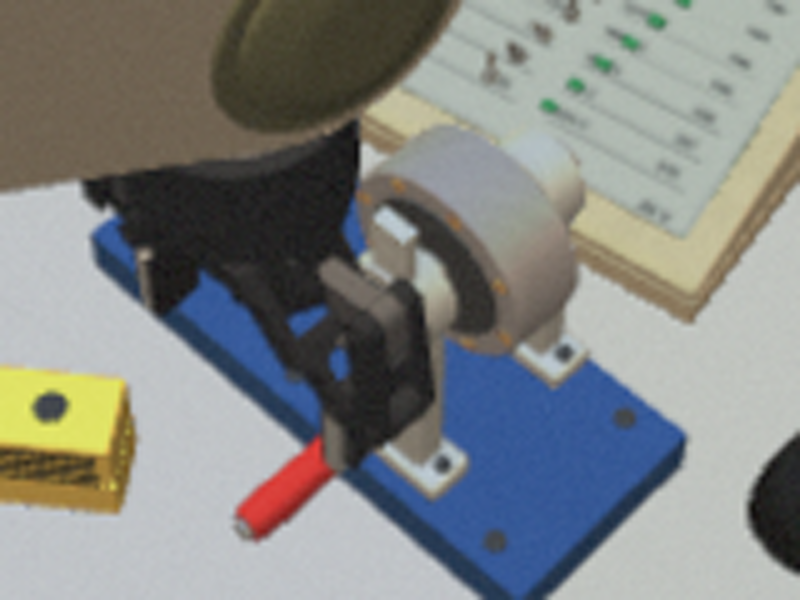

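Fingers stand over the grip's free half (crop 280,490), nothing in the way. Going down.

```bash
python3 -m handwheel '[[[1,3,0,0,0],[1,6,0,0,0],[1,8.5,0,0,0],[1,9.4,0,0,0],[1,9.4,0,0,0]]]'
python3 -m handwheel '[[[0.4,0,0,0,0],[0.25,0,0,0,0],[0.2,0,0,0,0],[0,0,0,0,0],[0,0,0,0,0]]]' 30
python3 -m handwheel '[[[0,0,0,0,0],[0,0,0,0,0],[0,0,0,0,0]]]' 40
python3 - <<'E'
from h import *
th=-.42;p=st([[-.124,.035*np.sin(th),.14-.035*np.cos(th)]],*V)[0]
to(p+[0,0,-.012],-4.58)
shot("scene","k",(240,230,160,120),5);shot("top","k2",(270,220,130,100),6)
to(p+[0,0,-.012],-4.58)
E
```

```text
t: 8.8
tool_pos: [0.4186, 0.0089, 0.0949]
orientation: [79.8, 89.8, 165.2]
contact_force: [0.3, 0.1, 0.9]
opening: 0.0854
t: 9.22
tool_pos: [0.4193, 0.0086, 0.0963]
orientation: [-101.2, 89.9, -15.8]
contact_force: [0.7, -0.6, -0.3]
opening: 0.0257
t: 9.47
tool_pos: [0.4192, 0.0085, 0.0958]
orientation: [-120.2, 90.0, -34.8]
contact_force: [1.7, -2.7, -1.4]
opening: 0.015
t 9.47 pos [0.4192 0.0085 0.0958] yaw -4.63 F [ 1.7 -2.7 -1.4] M [-0.3  -0.13  0.08] op 0.015
 shift cm [-0.02 -0.05 -0.01] turn -0.001
t 9.57 pos [0.4192 0.0086 0.0958] yaw -4.63 F [ 0.7 -1.4 -0.2] M [-0.28 -0.12  0.02] op 0.0154
 shift cm [-0.02 -0.05 -0.01] turn -0.001
```

View pics/k.png

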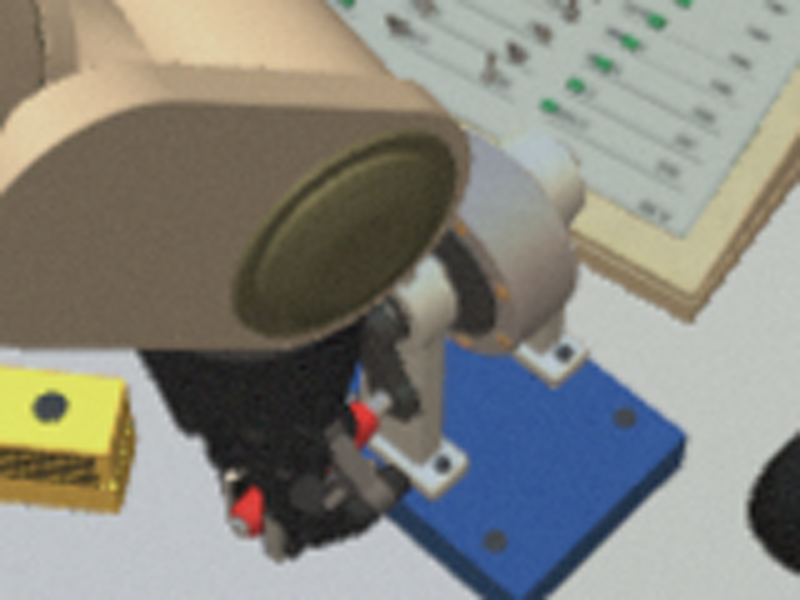

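```bash
cat > tab.py <<'E'
import numpy as np,sys
a=float(sys.argv[1]);n=int(sys.argv[2]) if len(sys.argv)>2 else 21;d=float(sys.argv[3]) if len(sys.argv)>3 else .3
for k in range(n):
    t0=a+d*k;print("%.2f"%t0,[[round(3.5*(np.cos(t)-np.cos(t0)),2),round(3.5*(np.sin(t)-np.sin(t0)),2)] for t in t0+d*np.arange(1,6)/5])
E
cat > log.py <<'E'
from h import *
import json,sys
n=int(sys.argv[1]) if len(sys.argv)>1 else 3
S=[sense()]
for _ in range(n): eyes.camera("top");S.append(sense())
F=np.mean([s["contact_force"] for s in S],0);M=np.mean([s["torque"] for s in S],0);p=np.mean([s["tool_pos"] for s in S],0)
c,q=np.cos(V[2]),np.sin(V[2]);d=p-[V[0],V[1],0];l=[c*d[0]+q*d[1],-q*d[0]+c*d[1],p[2]+.012]
f=[c*F[0]+q*F[1],-q*F[0]+c*F[1],F[2]]
th=np.arctan2(l[1],.14-l[2]);rad=np.hypot(l[1],.14-l[2])
# force on tool; hand force on grip = -f ; tangent dir (cos th, sin th) in (y,z); radial (sin,-cos)
ft=f[1]*np.cos(th)+f[2]*np.sin(th);fr=f[1]*np.sin(th)-f[2]*np.cos(th)
s=S[-1]
print("t %.2f th %.3f r %.2fmm x %.1f | ft %.2f fr %.2f fx %.2f | M %s op %.4f"%(s["t"],th,rad*1e3,l[0]*1e3,ft,fr,f[0],M.round(2),s["opening"]))
json.dump(dict(t=s["t"],l=l,f=f,M=M.tolist(),th=th,ft=ft,fr=fr),open("log.jsonl","a"));open("log.jsonl","a").write("\n")
E
python3 tab.py -.42; python3 log.py
```

```text
-0.42 [[np.float64(0.08), np.float64(0.19)], [np.float64(0.15), np.float64(0.39)], [np.float64(0.2), np.float64(0.6)], [np.float64(0.25), np.float64(0.8)], [np.float64(0.28), np.float64(1.01)]]
-0.12 [[np.float64(0.02), np.float64(0.21)], [np.float64(0.03), np.float64(0.42)], [np.float64(0.02), np.float64(0.63)], [np.float64(0.0), np.float64(0.84)], [np.float64(-0.03), np.float64(1.05)]]
0.18 [[np.float64(-0.04), np.float64(0.21)], [np.float64(-0.1), np.float64(0.41)], [np.float64(-0.17), np.float64(0.61)], [np.float64(-0.25), np.float64(0.8)], [np.float64(-0.34), np.float64(0.99)]]
0.48 [[np.float64(-0.1), np.float64(0.18)], [np.float64(-0.22), np.float64(0.36)], [np.float64(-0.34), np.float64(0.53)], [np.float64(-0.47), np.float64(0.69)], [np.float64(-0.62), np.float64(0.85)]]
0.78 [[np.float64(-0.15), np.float64(0.14)], [np.float64(-0.31), np.float64(0.28)], [np.float64(-0.48), np.float64(0.41)], [np.float64(-0.66), np.float64(0.52)], [np.float64(-0.84), np.float64(0.63)]]
1.08 [[np.float64(-0.19), np.float64(0.09)], [np.float64(-0.38), np.float64(0.18)], [np.float64(-0.58), np.fl
[... 2495 characters left out ...]
 np.float64(0.12)]]
4.98 [[np.float64(0.2), np.float64(0.06)], [np.float64(0.4), np.float64(0.14)], [np.float64(0.59), np.float64(0.22)], [np.float64(0.78), np.float64(0.32)], [np.float64(0.96), np.float64(0.42)]]
5.28 [[np.float64(0.17), np.float64(0.12)], [np.float64(0.34), np.float64(0.25)], [np.float64(0.5), np.float64(0.38)], [np.float64(0.65), np.float64(0.53)], [np.float64(0.79), np.float64(0.69)]]
5.58 [[np.float64(0.13), np.float64(0.16)], [np.float64(0.25), np.float64(0.34)], [np.float64(0.36), np.float64(0.51)], [np.float64(0.46), np.float64(0.7)], [np.float64(0.55), np.float64(0.89)]]
t 9.72 th -0.413 r 35.17mm x -124.5 | ft -1.48 fr 0.78 fx 1.05 | M [-0.3  -0.18  0.02] op 0.0154
```

```bash
python3 -m handwheel '[[[0,0.08,0,0.19,0],[0,0.15,0,0.39,0],[0,0.2,0,0.6,0],[0,0.25,0,0.8,0],[0,0.28,0,1.01,0]]]' 40 >/dev/null; python3 log.py
python3 -m handwheel '[[[0,0.02,0,0.21,0],[0,0.03,0,0.42,0],[0,0.02,0,0.63,0],[0,0,0,0.84,0],[0,-0.03,0,1.05,0]]]' >/dev/null; python3 log.py
python3 -m handwheel '[[[0,-0.04,0,0.21,0],[0,-0.1,0,0.41,0],[0,-0.17,0,0.61,0],[0,-0.25,0,0.8,0],[0,-0.34,0,0.99,0]]]' >/dev/null; python3 log.py
```

```text
t 10.28 th -0.103 r 35.38mm x -124.5 | ft -1.87 fr 2.68 fx 3.35 | M [-0.4  -0.46  0.03] op 0.0151
t 10.85 th 0.190 r 35.56mm x -124.6 | ft -2.80 fr 4.03 fx 4.00 | M [-0.34 -0.65  0.04] op 0.0151
t 11.42 th 0.486 r 35.68mm x -124.6 | ft -3.70 fr 5.52 fx 5.12 | M [-0.19 -0.79  0.05] op 0.0151
```

```bash
python3 -m handwheel '[[[0,-0.08,-0.03,0.19,0],[0,-0.18,-0.03,0.38,0],[0,-0.31,-0.03,0.55,0],[0,-0.44,-0.03,0.72,0],[0,-0.58,-0.03,0.88,0]]]' 40 >/dev/null; python3 log.py
python3 -m handwheel '[[[0,-0.15,0,0.14,0],[0,-0.31,0,0.28,0],[0,-0.48,0,0.41,0],[0,-0.66,0,0.52,0],[0,-0.84,0,0.63,0]]]' >/dev/null; python3 log.py
python3 -m handwheel '[[[0,-0.19,0,0.09,0],[0,-0.38,0,0.18,0],[0,-0.58,0,0.25,0],[0,-0.78,0,0.3,0],[0,-0.99,0,0.35,0]]]' >/dev/null; python3 log.py
```

```text
t 11.98 th 0.785 r 35.96mm x -124.5 | ft -3.42 fr -1.60 fx 1.03 | M [-0.6  -0.09  0.  ] op 0.0150
t 12.55 th 1.078 r 36.00mm x -124.5 | ft -3.74 fr -3.64 fx -0.48 | M [-0.68  0.14  0.01] op 0.0151
t 13.12 th 1.372 r 35.93mm x -124.5 | ft -3.42 fr -2.90 fx -1.66 | M [-0.45  0.29  0.05] op 0.0146
```

```bash
python3 -m handwheel '[[[0,-0.21,0,0.03,0],[0,-0.42,0,0.05,0],[0,-0.63,0,0.06,0],[0,-0.84,0,0.06,0],[0,-1.05,0,0.04,0]]]' >/dev/null; python3 log.py
python3 -m handwheel '[[[0,-0.21,0,-0.03,0],[0,-0.41,0,-0.07,0],[0,-0.62,0,-0.12,0],[0,-0.82,0,-0.19,0],[0,-1.01,0,-0.27,0]]]' >/dev/null; python3 log.py
python3 -m handwheel '[[[0,-0.19,0,-0.09,0],[0,-0.37,0,-0.19,0],[0,-0.55,0,-0.3,0],[0,-0.72,0,-0.42,0],[0,-0.89,0,-0.55,0]]]' >/dev/null; python3 log.py
python3 -m handwheel '[[[0,-0.16,0,-0.14,0],[0,-0.3,0,-0.29,0],[0,-0.44,0,-0.45,0],[0,-0.57,0,-0.62,0],[0,-0.68,0,-0.79,0]]]' >/dev/null; python3 log.py
```

```text
t 13.68 th 1.668 r 35.73mm x -124.5 | ft -2.57 fr -1.07 fx -2.75 | M [-0.07  0.47  0.05] op 0.0156
t 14.25 th 1.965 r 35.47mm x -124.5 | ft -1.60 fr 0.95 fx -5.07 | M [0.24 0.69 0.1 ] op 0.0150
t 14.82 th 2.267 r 35.21mm x -124.5 | ft -1.05 fr -0.49 fx -5.80 | M [0.18 0.83 0.04] op 0.0150
t 15.38 th 2.570 r 34.92mm x -124.5 | ft 0.54 fr -0.32 fx -6.24 | M [0.03 0.88 0.04] op 0.0148
```

```bash
python3 -m handwheel '[[[0,-0.11,0.03,-0.18,0],[0,-0.2,0.03,-0.37,0],[0,-0.29,0.03,-0.56,0],[0,-0.36,0.03,-0.76,0],[0,-0.42,0.03,-0.96,0]]]' >/dev/null; python3 log.py
python3 -m handwheel '[[[0,-0.05,0,-0.2,0],[0,-0.08,0,-0.41,0],[0,-0.11,0,-0.62,0],[0,-0.12,0,-0.83,0],[0,-0.12,0,-1.04,0]]]' >/dev/null; python3 log.py
python3 -m handwheel '[[[0,0.01,0,-0.21,0],[0,0.04,0,-0.42,0],[0,0.08,0,-0.62,0],[0,0.13,0,-0.83,0],[0,0.2,0,-1.03,0]]]' >/dev/null; python3 log.py
python3 -m handwheel '[[[0,0.08,0,-0.2,0],[0,0.16,0,-0.39,0],[0,0.26,0,-0.57,0],[0,0.37,0,-0.75,0],[0,0.49,0,-0.92,0]]]' >/dev/null; python3 log.py
python3 -c "
from h import *
shot('scene','m',(240,230,160,120),5)"
```

```text
t 15.95 th 2.871 r 34.68mm x -124.5 | ft 1.61 fr -0.75 fx -3.12 | M [-0.24  0.51  0.01] op 0.0150
t 16.52 th -3.109 r 34.45mm x -124.5 | ft 2.64 fr -1.02 fx -1.09 | M [-0.33  0.2   0.02] op 0.0150
t 17.08 th -2.804 r 34.27mm x -124.5 | ft 2.88 fr -1.53 fx 1.47 | M [-0.41 -0.14  0.02] op 0.0152
t 17.65 th -2.499 r 34.14mm x -124.5 | ft 3.70 fr -1.97 fx 3.63 | M [-0.32 -0.48  0.  ] op 0.0149
```

View pics/m.png

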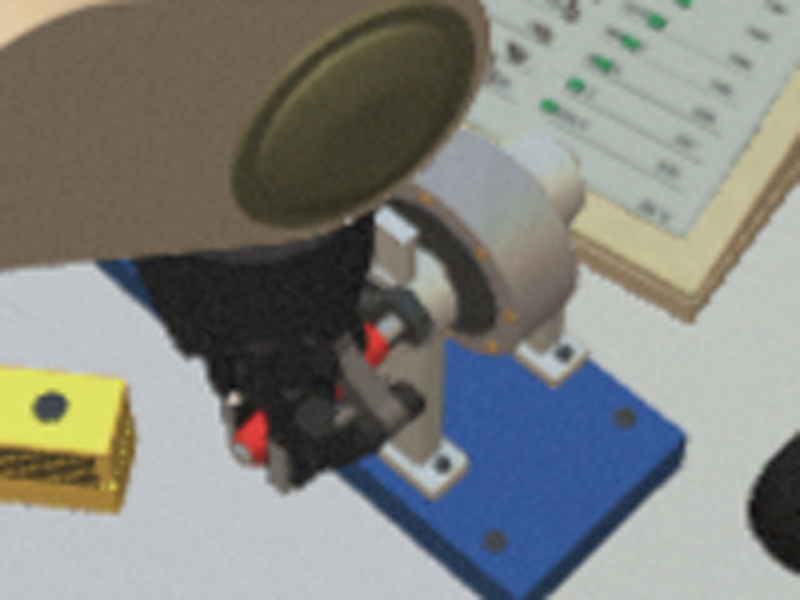

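Still held (red grip at crop 255,435 to 375,345), crank arm now to the upper right. Continuing.

```bash
python3 -m handwheel '[[[0,0.13,-0.03,-0.16,0],[0,0.27,-0.03,-0.32,0],[0,0.42,-0.03,-0.47,0],[0,0.58,-0.03,-0.61,0],[0,0.74,-0.03,-0.74,0]]]' >/dev/null; python3 log.py
python3 -m handwheel '[[[0,0.17,0,-0.12,0],[0,0.35,0,-0.23,0],[0,0.54,0,-0.32,0],[0,0.73,0,-0.41,0],[0,0.93,0,-0.49,0]]]' >/dev/null; python3 log.py
python3 -m handwheel '[[[0,0.2,0,-0.06,0],[0,0.4,0,-0.11,0],[0,0.61,0,-0.15,0],[0,0.82,0,-0.18,0],[0,1.03,0,-0.19,0]]]' >/dev/null; python3 log.py
python3 -m handwheel '[[[0,0.21,0,0,0],[0,0.42,0,0.01,0],[0,0.63,0,0.04,0],[0,0.83,0,0.07,0],[0,1.04,0,0.12,0]]]' >/dev/null; python3 log.py
python3 - <<'E'
import json,numpy as np
from scipy.optimize import least_squares
D=[json.loads(l) for l in open("log.jsonl")][1:]
L=np.array([d["l"] for d in D]);f=np.array([d["f"] for d in D])
o=least_squares(lambda v:np.hypot(L[:,1]-v[0],L[:,2]-v[1])-v[2],[0,.14,.035]);cy,cz,R=o.x
print("centre",cy,cz,R,np.abs(o.fun).max())
for cy,cz in((cy,cz),(0,.14)):
    th=np.unwrap(np.arctan2(L[:,1]-cy,cz-L[:,2]));ft=f[:,1]*np.cos(th)+f[:,2]*np.sin(th)
    fr=f[:,1]*np.sin(th)-f[:,2]*np.cos(th)
    A=np.c_[np.sin(th),np.cos(th),np.ones_like(th)];
    for nm,A in(("const",A),("+Fbias",np.c_[A[:,:3]])):
        x,_,_,_=np.linalg.lstsq(A,ft,rcond=None);print(np.hypot(x[0],x[1]),"th*",np.arctan2(x[1],-x[0]),"drag",x[2],"res",np.round(ft-A@x,2))
E
```

```text
t 18.27 th -2.189 r 34.06mm x -124.5 | ft 4.01 fr -0.00 fx 1.72 | M [-0.37 -0.21  0.02] op 0.0148
t 18.83 th -1.881 r 34.11mm x -124.5 | ft 3.54 fr 0.10 fx 1.22 | M [-0.16 -0.12  0.05] op 0.0147
t 19.40 th -1.575 r 34.25mm x -124.5 | ft 3.43 fr -0.62 fx 0.31 | M [ 0.08 -0.09  0.08] op 0.0154
t 19.97 th -1.270 r 34.49mm x -124.5 | ft 2.80 fr -2.13 fx -0.21 | M [0.46 0.   0.07] op 0.0151
centre 0.000763495410991223 0.13948980761705834 0.03499684880311421 0.00012160799701119163
3.83116724114353 th* -0.628634497489196 drag 0.10579317227738928 res [-0.07 -0.08 -0.32  0.24 -0.04 -0.03  0.17  0.19 -0.3   0.13  0.09  0.14
 -0.39 -0.06  0.07 -0.21  0.18  0.3 ]
3.83116724114353 th* -0.628634497489196 drag 0.10579317227738928 res [-0.07 -0.08 -0.32  0.24 -0.04 -0.03  0.17  0.19 -0.3   0.13  0.09  0.14
 -0.39 -0.06  0.07 -0.21  0.18  0.3 ]
3.8449408873757274 th* -0.6351937935275537 drag 0.12957554405737753 res [-0.05 -0.11 -0.37  0.25 -0.06 -0.07  0.16  0.25 -0.27  0.17  0.1   0.14
 -0.43 -0.11  0.04 -0.23  0.2   0.39]
3.8449408873757274 th* -0.6351937935275537 drag 0.12957554405737753 res [-0.05 -0.11 -0.37  0.25 -0.06 -0.07  0.16  0.25 -0.27  0.17  0.1   0.14
 -0.43 -0.11  0.04 -0.23  0.2   0.39]
```

```bash
cat > fit.py <<'E'
import json,numpy as np
D=[json.loads(l) for l in open("log.jsonl")]
L=np.array([d["l"] for d in D]);f=np.array([d["f"] for d in D]);M=np.array([d["M"] for d in D])
c,q=np.cos(-.0799),np.sin(-.0799);mx=c*M[:,0]+q*M[:,1];my=-q*M[:,0]+c*M[:,1]
cy,cz=.00076,.1395
th=np.unwrap(np.arctan2(L[:,1]-cy,cz-L[:,2]));n=len(th)
x,res,_,_=np.linalg.lstsq(np.c_[f[:,1],f[:,2],np.ones(n)],mx,rcond=None);print("mx = a fy + b fz + c",x,np.std(mx-np.c_[f[:,1],f[:,2],np.ones(n)]@x))
x2=np.linalg.lstsq(np.c_[f[:,0],np.ones(n)],my,rcond=None)[0];print("my",x2)
for nm,fy in(("F",f[:,1]),("Mx",mx/x[0])):
    ft=fy*np.cos(th)+f[:,2]*np.sin(th);A=np.c_[np.sin(th),np.cos(th),np.ones(n)];k=np.linalg.lstsq(A[1:19],ft[1:19],rcond=None)[0]
    print(nm,np.hypot(k[0],k[1]),np.arctan2(k[1],-k[0]),k[2])
    if n>19: print([(round(a,2),round(b,2)) for a,b in zip(th[17:],ft[17:])])
E
python3 fit.py; python3 tab.py 5.01 8 .1 | sed 's/np.float64//g'
```

```text
mx = a fy + b fz + c [0.1504342  0.00280242 0.01020898] 0.03950280444742986
my [-0.14779689 -0.00115172]
F 3.8313807394220407 -0.6286554981177497 0.10610580184358707
Mx 3.8721371982527226 -0.6284006474454944 0.06848404842950273
5.01 [[(0.07), (0.02)], [(0.13), (0.04)], [(0.2), (0.07)], [(0.26), (0.09)], [(0.33), (0.12)]]
5.11 [[(0.06), (0.03)], [(0.13), (0.06)], [(0.19), (0.09)], [(0.25), (0.12)], [(0.32), (0.15)]]
5.21 [[(0.06), (0.03)], [(0.12), (0.07)], [(0.18), (0.11)], [(0.24), (0.14)], [(0.3), (0.18)]]
5.31 [[(0.06), (0.04)], [(0.11), (0.08)], [(0.17), (0.12)], [(0.22), (0.17)], [(0.28), (0.21)]]
5.41 [[(0.05), (0.05)], [(0.11), (0.09)], [(0.16), (0.14)], [(0.21), (0.19)], [(0.26), (0.24)]]
5.51 [[(0.05), (0.05)], [(0.1), (0.1)], [(0.14), (0.15)], [(0.19), (0.21)], [(0.23), (0.26)]]
5.61 [[(0.04), (0.06)], [(0.09), (0.11)], [(0.13), (0.17)], [(0.17), (0.23)], [(0.2), (0.28)]]
5.71 [[(0.04), (0.06)], [(0.07), (0.12)], [(0.11), (0.18)], [(0.14), (0.24)], [(0.17), (0.3)]]
```

```bash
python3 -m handwheel '[[[0,0.25,0,0.09,0],[0,0.51,0,0.2,0],[0,0.76,0,0.33,0],[0,1.0,0,0.47,0],[0,1.23,0,0.63,0]]]' >/dev/null; python3 log.py
python3 -m handwheel '[[[0,0.05,0,0.05,0],[0,0.11,0,0.09,0],[0,0.16,0,0.14,0],[0,0.21,0,0.19,0],[0,0.26,0,0.24,0]]]' >/dev/null; python3 log.py
python3 -m handwheel '[[[0,0.05,0,0.05,0],[0,0.1,0,0.1,0],[0,0.14,0,0.15,0],[0,0.19,0,0.21,0],[0,0.23,0,0.26,0]]]' >/dev/null; python3 log.py
python3 -m handwheel '[[[0,0.04,0,0.06,0],[0,0.09,0,0.11,0],[0,0.13,0,0.17,0],[0,0.17,0,0.23,0],[0,0.2,0,0.28,0]]]' >/dev/null; python3 log.py
python3 -m handwheel '[[[0,0.04,0,0.06,0],[0,0.07,0,0.12,0],[0,0.11,0,0.18,0],[0,0.14,0,0.24,0],[0,0.17,0,0.3,0]]]' >/dev/null; python3 log.py
python3 fit.py;python3 tab.py 5.81 2 .1 | sed 's/np.float64//g'
```

```text
t 20.53 th -0.868 r 34.85mm x -124.4 | ft 0.79 fr -2.24 fx -1.84 | M [0.36 0.23 0.06] op 0.0147
t 21.10 th -0.776 r 34.89mm x -124.4 | ft 0.52 fr -0.99 fx -2.27 | M [0.15 0.37 0.02] op 0.0150
t 21.67 th -0.675 r 34.93mm x -124.4 | ft 0.08 fr 1.40 fx -2.92 | M [-0.08  0.45  0.02] op 0.0153
t 22.23 th -0.576 r 34.94mm x -124.5 | ft -0.09 fr 4.77 fx -2.75 | M [-0.41  0.42 -0.  ] op 0.0149
t 22.80 th -0.479 r 34.95mm x -124.5 | ft -0.77 fr 7.24 fx -2.30 | M [-0.61  0.4  -0.01] op 0.0151
mx = a fy + b fz + c [0.15010255 0.00306655 0.0049    ] 0.03774308127496508
my [-1.48065642e-01  9.69458727e-05]
F 3.8313807394220407 -0.6286554981177497 0.10610580184358707
[(np.float64(4.69), np.float64(3.42)), (np.float64(4.99), np.float64(2.76)), (np.float64(5.39), np.float64(0.74)), (np.float64(5.48), np.float64(0.5)), (np.float64(5.58), np.float64(0.12)), (np.float64(5.68), np.float64(0.04)), (np.float64(5.78), np.float64(-0.58))]
Mx 3.875671551904342 -0.6289648946845458 0.06808402775506746
[(np.float64(4.69), np.float64(3.42)), (np.float64(4.99), np.float64(2.81)), (np.float64(5.39), np.float64(0.76)), (np.float64(5.48), np.float64(0.3)), (np.float64(5.58), np.float64(0.14)), (np.float64(5.68), np.float64(-0.17)), (np.float64(5.78), np.float64(-0.81))]
5.81 [[(0.03), (0.06)], [(0.06), (0.13)], [(0.09), (0.19)], [(0.12), (0.25)], [(0.14), (0.32)]]
5.91 [[(0.02), (0.07)], [(0.05), (0.13)], [(0.07), (0.2)], [(0.09), (0.26)], [(0.11), (0.33)]]
```

```bash
python3 -m handwheel '[[[0,0.08,0,0.12,0],[0,0.15,0,0.25,0],[0,0.2,0,0.37,0],[0,0.25,0,0.5,0],[0,0.3,0,0.63,0]]]' >/dev/null; python3 log.py; python3 fit.py | grep 4.69; python3 tab.py 5.98 4 -.11 | sed 's/np.float64//g'
```

```text
t 23.37 th -0.276 r 35.20mm x -124.5 | ft -1.61 fr 4.70 fx -2.93 | M [-0.36  0.49  0.03] op 0.0150
[(np.float64(4.69), np.float64(3.42)), (np.float64(4.99), np.float64(2.76)), (np.float64(5.39), np.float64(0.74)), (np.float64(5.48), np.float64(0.5)), (np.float64(5.58), np.float64(0.12)), (np.float64(5.68), np.float64(0.04)), (np.float64(5.78), np.float64(-0.58)), (np.float64(5.98), np.float64(-1.49))]
[(np.float64(4.69), np.float64(3.42)), (np.float64(4.99), np.float64(2.81)), (np.float64(5.39), np.float64(0.76)), (np.float64(5.48), np.float64(0.3)), (np.float64(5.58), np.float64(0.14)), (np.float64(5.68), np.float64(-0.18)), (np.float64(5.78), np.float64(-0.82)), (np.float64(5.98), np.float64(-1.33))]
5.98 [[(-0.02), (-0.07)], [(-0.05), (-0.15)], [(-0.08), (-0.22)], [(-0.1), (-0.29)], [(-0.13), (-0.36)]]
5.87 [[(-0.03), (-0.07)], [(-0.06), (-0.14)], [(-0.1), (-0.21)], [(-0.14), (-0.28)], [(-0.17), (-0.34)]]
5.76 [[(-0.04), (-0.07)], [(-0.08), (-0.13)], [(-0.12), (-0.2)], [(-0.17), (-0.26)], [(-0.21), (-0.32)]]
5.65 [[(-0.05), (-0.06)], [(-0.09), (-0.12)], [(-0.14), (-0.18)], [(-0.19), (-0.24)], [(-0.24), (-0.3)]]
```

```bash
python3 -m handwheel '[[[0,-0.01,0,-0.08,0],[0,-0.03,0,-0.16,0],[0,-0.06,0,-0.23,0],[0,-0.08,0,-0.3,0],[0,-0.11,0,-0.37,0]]]' >/dev/null; python3 log.py
python3 -m handwheel '[[[0,-0.03,0,-0.07,0],[0,-0.06,0,-0.14,0],[0,-0.09,0,-0.22,0],[0,-0.13,0,-0.29,0],[0,-0.16,0,-0.35,0]]]' >/dev/null; python3 log.py
python3 -m handwheel '[[[0,-0.04,0,-0.07,0],[0,-0.08,0,-0.13,0],[0,-0.12,0,-0.2,0],[0,-0.17,0,-0.26,0],[0,-0.21,0,-0.32,0]]]' >/dev/null; python3 log.py
python3 -m handwheel '[[[0,-0.05,0,-0.06,0],[0,-0.09,0,-0.12,0],[0,-0.14,0,-0.18,0],[0,-0.19,0,-0.24,0],[0,-0.24,0,-0.3,0]]]' >/dev/null; python3 log.py
python3 fit.py
```

```text
t 23.93 th -0.393 r 35.24mm x -124.4 | ft -0.72 fr -0.64 fx -4.86 | M [0.   0.74 0.05] op 0.0151
t 24.50 th -0.500 r 35.21mm x -124.4 | ft -0.31 fr -3.14 fx -5.44 | M [0.23 0.82 0.08] op 0.0151
t 25.07 th -0.607 r 35.10mm x -124.4 | ft -0.45 fr -2.40 fx -4.87 | M [0.31 0.74 0.07] op 0.0154
t 25.63 th -0.715 r 35.00mm x -124.4 | ft 0.42 fr -3.32 fx -5.54 | M [0.42 0.7  0.09] op 0.0153
mx = a fy + b fz + c [0.14945348 0.00329321 0.0066212 ] 0.039118249006568
my [-0.1480016   0.00090313]
F 3.8313807394220407 -0.6286554981177497 0.10610580184358707
[(np.float64(4.69), np.float64(3.42)), (np.float64(4.99), np.float64(2.76)), (np.float64(5.39), np.float64(0.74)), (np.float64(5.48), np.float64(0.5)), (np.float64(5.58), np.float64(0.12)), (np.float64(5.68), np.float64(0.04)), (np.float64(5.78), np.float64(-0.58)), (np.float64(5.98), np.float64(-1.49)), (np.float64(5.86), np.float64(-0.73)), (np.float64(5.76), np.float64(-0.39)), (np.float64(5.65), np.float64(-0.51)), (np.float64(5.54), np.float64(0.34))]
Mx 3.8826375982201524 -0.6300734190877684 0.06729601307845393
[(np.float64(4.69), np.float64(3.42)), (np.float64(4.99), np.float64(2.81)), (np.float64(5.39), np.float64(0.77)), (np.float64(5.48), np.float64(0.3)), (np.float64(5.58), np.float64(0.14)), (np.float64(5.68), np.float64(-0.18)), (np.float64(5.78), np.float64(-0.83)), (np.float64(5.98), np.float64(-1.33)), (np.float64(5.86), np.float64(-0.69)), (np.float64(5.76), np.float64(-0.51)), (np.float64(5.65), np.float64(0.02)), (np.float64(5.54), np.float64(0.28))]
```

```bash
python3 -m handwheel '[[[0,0.05,0.03,0.07,0],[0,0.1,0.03,0.14,0],[0,0.15,0.03,0.21,0],[0,0.2,0.03,0.28,0],[0,0.2,0.03,0.28,0]]]' >/dev/null; python3 log.py
python3 -m handwheel '[[[0,0,0,0,0],[0,0,0,0,0],[0,0,0,0,0],[0,0,0,0,0]]]' >/dev/null; python3 log.py 6
python3 fit.py | tail -1 | tail -c 120
python3 - <<'E'
from h import *
shot("scene","z",(200,200,200,150),4);shot("top","z2");print(sense()["joint_vel"].round(2))
for q in("lock_cap","loupe","dial_gauge","tape"): print(q,[(d["at"],round(d["confidence"],2)) for d in finder.spot_point("scene",q)][:2])
E
```

```text
t 26.20 th -0.617 r 35.05mm x -124.4 | ft 0.56 fr -1.20 fx -2.11 | M [0.2  0.28 0.06] op 0.0151
t 26.83 th -0.620 r 35.06mm x -124.5 | ft 0.57 fr -2.02 fx -0.25 | M [0.22 0.   0.08] op 0.0150
02)), (np.float64(5.54), np.float64(0.29)), (np.float64(5.64), np.float64(0.56)), (np.float64(5.64), np.float64(0.41))]
[-0.03 -0.    0.   -0.06 -0.11  0.04]
lock_cap [([0.4133, 0.1352, 0.0047], 0.6)]
loupe [([0.5755, -0.2466, 0.0019], 0.77)]
dial_gauge []
tape [([0.7824, -0.2072, -0.0018], 0.93)]
```

View pics/z.png

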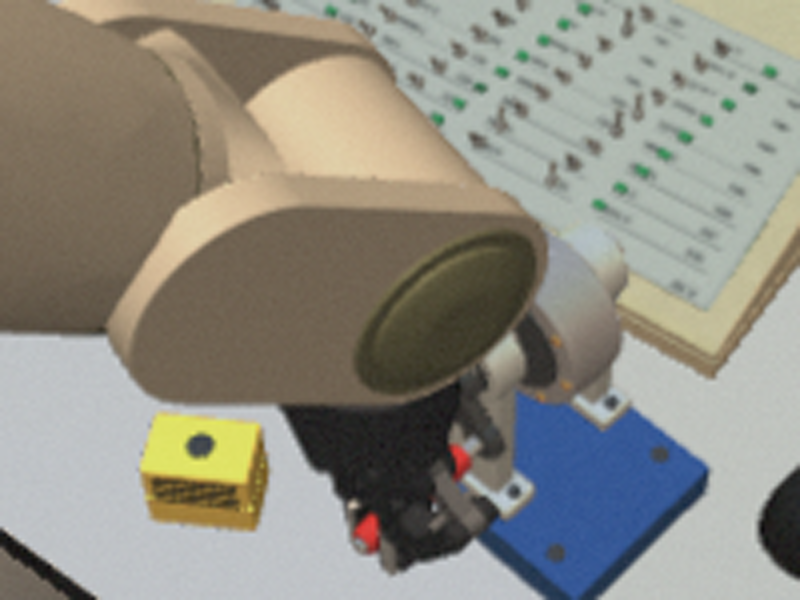

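```bash
cat >> fit.py <<'E'
for nm,fy in(("F",f[:,1]),("Mx",mx/x[0])):
    ft=fy*np.cos(th)+f[:,2]*np.sin(th)
    for A0 in (None,3.783):
        from scipy.optimize import least_squares
        g=lambda v:ft+(v[2] if A0 is None else A0)*np.sin(th-v[0])-v[1]
        o=least_squares(g,[-.6,0,3.8]);print(nm,A0,o.x,"loc",[round(np.degrees(0),1)])
    k=th>5.3;p=np.polyfit(th[k],ft[k],1);print("local zero",-p[1]/p[0],p[0])
E
python3 fit.py | tail -6
```

```text
F None [-0.65390033  0.0555724   3.83927281] loc [np.float64(0.0)]
F 3.783 [-0.65435136  0.05477647  3.8       ] loc [np.float64(0.0)]
local zero 5.644586267539288 -3.6828251814645965
Mx None [-0.65314425  0.02159667  3.8934592 ] loc [np.float64(0.0)]
Mx 3.783 [-0.65401411  0.02004547  3.8       ] loc [np.float64(0.0)]
local zero 5.640304112585352 -3.5563252754255545
```

```bash
python3 -c "
from station import r,sense
s=sense();print(s['t'],s['opening'],s['tool_pos']);print(r.hand_in())"
```

```text
27.1333 0.01498083203507396 [0.41870284 0.00230007 0.09946692]
the job is handed in; nothing more can be done
None
```

I did the job and handed it in at 27.1 s; it reports no verdict. I lifted the smaller, 46 × 30 mm lock cap off and dropped it upright into the foot's pocket. I then took the red grip, cranked the rotor a little more than one full turn and came back about 0.34 rad to stop with the heavy side down. The arm is still holding the grip there at rest.

- **Heavy side:** Fits of the grip force and the wrist moment over the turn put the heavy side down at 5.63 to 5.655 rad. The rotor stands at about 5.64 rad. The pull fitted was 3.8 N, as expected for the stated weight. The remaining 0.4 to 0.6 N at the grip is about the size of the bearing drag.
- **Where it came to rest by itself:** The first picture reading of the free rest angle was about -0.42 rad, against -0.64 rad (the same as 5.64) from the forces. I trusted the forces: that reading assumed the crank started at exactly 0, and the loose cap may have let it turn slightly. Read without that assumption, the pictures gave -0.47 to -0.65 rad.
- **Cap:** It looked seated in the pictures taken right after the drop, turned a few degrees in the pocket. The arm hid it in the last scene picture.
- **Grip:** The gripper reads 15 mm open on the 16.5 mm grip, and I did not find out why. It held steady the whole way round.
- **Bystanders:** The finder reported the loupe and tape on the table at the end, and the spare larger cap where it started. It did not find the dial gauge in that picture, and I had not planned any move near it.

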